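Pin the hasp, dial the padlock open and hand it over

ROBOT

A 6-joint arm with a two-finger parallel gripper is mounted at the origin on a cart in front of the work surface, level with it; the furniture and walls round the work are solid. World frame = base frame: x ahead of the robot, y to its left, z up, the work surface at z = 0. Lengths are in m, angles in rad, forces in N, time in s.
With the tool pointing down it reaches from about 0.25 to 0.8 m from the base axis. Payload 8.5 kg.
Tool frame: the origin (TCP) lies between the finger pads; the fingertips stand 11 mm ahead of it and the grasp point (between the pads) lies 8 mm behind it; z points along the fingers, x is the direction in which the jaws open and shut, and the axes are right-handed (so a half turn about z gives the same grasp; the last joint's range is limited). The gripper opens to 85 mm and grips with 20 to 120 N. Pads are 22 mm wide; open, the fingers measure 114 mm over their backs; the gripper's body (76 mm by 85 mm) begins 54 mm behind the grasp point. The pads swing forward as they close: fully open they stand 13 mm farther back than shut.
Start: joints at [1.167, 0.238, -0.013, 1.319, 0, 1.571], TCP at [0.206, 0.483, 0.242] pointing down, gripper open.
Joint ranges: [-2.66, 2.66], [-1.03, 1.9], [-1.14, 1.46], [-1.82, 2.27], [-1.45, 1.34], [-3.14, 3.14]. Speed limits (rad/s): [2.22, 2.22, 2.79, 3.14, 3.14, 3.14].

INTERFACE

Orientations are given as a rotation vector (axis times angle).
In Python, from station import arm gives the robot as it stands.
- The arm moves only by the tool apply_moves, never from a script. Its argument "commands" is a list that holds one entry, the list of rows, each a list of 4 numbers: the shift along the tool's x, y, z as a fraction of full scale, then the turn about the tool's z as a fraction of full scale. In form: [[[dx, dy, dz, spin], ...]]. A call has 1 to 8 rows; each row shifts and turns the pose as measured when the row begins, along the tool's axes as they then stand; what a row does not reach is not made up. Full scale, the value 1, is 20 mm for a shift and pi rad for a turn. A row lasts 1/10 s, in which the tool goes at most 50 mm and 8.59 degrees, less where a joint would pass 70% of its speed; a pose out of reach is approached as far as the arm can. A call with a number of a shift or a turn outside -1 to 1 is refused whole. A call with a gripper value outside its range is refused whole. "claw" is the opening, from 0 (shut) to 1 (fully open), set as the call begins (left out, the last holds). The fingers move at their own pace and stop on an object; "force" is the grip in N (left out, the last holds). Time passes only in rows, so rows that do not move let the fingers close. It gives the time, the measured TCP pose, the force and the opening at its end, in the units of the state.
- arm.sense(): the state, without advancing time (a new reading comes with each control period).
- arm.get_image(name): name is "scene" or "top"; returns a dict with "frame" (384x512x3 uint8, blue, green, red), "fx", "fy", "cx", "cy" (pixels), "R" (3x3) and "t" (3): a world point X has camera coordinates R X + t. Camera axes: x right, y down, z forward; pixel columns grow to the right and rows downward; lengths in m; the calibration is good to about 2 mm. A picture is of the moment at which its call begins. There is no depth.
- arm.sign_off(): hands the job in, once; it reports no verdict.
The state is a dict: "clock": time; "q": joint angles; "joint_velocities": joint speeds; "tau": joint torques, N m; "tool_pos": TCP position; "orientation": TCP orientation; "force": force on the tool from outside, world axes, zero at the start; "torque": the same for the moment, N m; "opening": finger opening in m.
Only numpy, scipy, OpenCV 4.12 (cv2) and the standard library are available. Lean on these libraries where they do the work, as an engineer would, in place of code of your own. Each camera call takes 0.05 s, during which the arm holds its last target.

TASK

The sample box is released from quarantine: take off its combination padlock, but first drop the loose steel retaining pin fully home in the hasp's hole and let go of it, so that the lid is never left unsecured. Then turn the padlock's dial until its pointer clicks into the third mark clockwise from the long index mark, pull the padlock's case back to open the shackle, unhook it from the staple, and finish holding the open padlock still, dial up, at least 10 cm above the hasp for its owner to take. Leave the timer, the vial and the petri dish where they stand.

Things in the scene. Friction and masses are not known exactly. Their poses are not given: they have to be found in the camera images.
- lockbox: Fixed dark grey steel box, 182 (x) x 264 (y) x 70 mm; origin at the centre of its footprint on the worktop, x to its back, y left, z up. A light hasp plate 126 x 216 mm lies on its top, upper face at z = 74 mm: pin hole in its left part, staple and padlock on its right. Two ribs, 5 mm high, 4 mm wide, stand 2.5 mm off the padlock case's flanks; the hinge barrel behind rises 4 mm above the plate.
- pin_hole (a point): Mouth centre of the upright pin hole, 11 mm wide, through the 4 mm hasp plate and on into the box's deck, 34 mm deep in all; on the plate's upper face, at (-45, 75, 74) mm in the box frame. Axes as the box.
- staple_eye (a point): Centre of the staple's 13 mm square eye, at (-5, -32, 86) mm in the box frame. The staple is an upright plate 5 mm thick (x), 29 mm wide, 22.5 mm high above the hasp plate; it reaches 19.5 mm to the right (-y) and 9.5 mm to the left of this point. The shackle's toe leg goes through the eye along x, its heel leg passes the staple on the right. Axes as the box.
- padlock: Loose 0.3 kg steel padlock lying dial up on the hasp plate, shackle round the staple. Case 54 (x) x 50 (y) x 24 mm, flat flanks to hold; origin at the centre of its underside, x to the shackle (box +x), z up. Its front face (x = 27 mm) starts 9 mm (+-3) short of the staple plate. Twelve marks, 30 degrees apart, ring the dial on its top; the long one, on the shackle side (+x), is the index mark.
- padlock_dial (a joint): Dial angle, rad: 0 with the pointer on the long index mark (padlock +x), growing CLOCKWISE from above. Clicks into a notch every 0.524 (30 degrees), about 0.1 N m to leave one, then snaps to the next; stops at +-2.7; starts in a notch between -1.05 and 1.05. The shackle is free only in the third notch clockwise of the index, 1.571 (within 0.1); elsewhere it gives 2 mm and blocks.
- dial_grip (a point): On the dial's axis in its wing grip, 34.5 mm above the case's underside. The wing is 32 mm long, 9.5 mm wide, from 27 to 40 mm above the underside, on a 38 mm disc topped at 27.4 mm. x points along the wing to the pointer end (the half with the white line), z up; it turns with the dial.
- padlock_shackle (a joint): How far the shackle is out of the case, m: 0 shut, 0.018 open (hard stop). To open: pull the case back (-x); after 6 mm (+-3) the shackle's bend catches on the staple's far side, then it draws out 18 mm against 3 N and stays. To unhook: now push the padlock forward about 29 mm, till the case's front is 4.5 mm short of the staple plate and the plate is in the toe's gap, then lift straight up.
- shackle_toe (a point): Tip of the shackle's toe leg, on the leg's axis: in the padlock frame at (23, 13, 12) mm shut and (41, 13, 12) mm open, so that open there is a 14 mm gap between the case's front face and the toe. Legs 8 mm thick at y = 13 (toe) and -13 (heel), joined by a half-round bend that ends 31 mm past the case when shut.
- retaining_pin: Loose steel pin, 40 g, upright, parked in a well of the orange rack. Origin at the centre of its lower tip, z up: shank 8 mm thick, 24 mm long with a tapered tip, then a flange 19 mm wide, 3 mm thick (now resting on the rack's top), then a knurled head 14 mm wide from 27 to 46 mm above the tip, to grip. Home: flange flat on the hasp plate, tip 24 mm below the plate's upper face.
- pin_tip (a point): Lower tip of the retaining pin, its origin.
- tube_rack: Fixed orange microtube rack, 74 (x) x 191 (y) x 30 mm, origin at the centre of its underside; the pin's well is at (0, 38) mm in its frame. Four microtubes stand up to 28 mm above its top in its right (-y) half.
- timer: Loose white bench timer, 62 x 66 x 18 mm, a bystander; origin at the centre of its underside.
- vial: Loose small vial, 22 mm wide, 48 mm high, standing between rack and box, a bystander; origin at the centre of its underside.
- petri_dish: Loose petri dish, 59 mm wide, 15 mm high, a bystander; origin at the centre of its underside.
Things that resemble listed ones, but are neither listed nor needed, are in the scene too. Leave any purple look-alike of the padlock alone.

How it is judged:
By the outcome, as a careful person would: the job done as asked, in the order asked, and still so for the second after the job is handed in, while the arm keeps its last pose, push and grip.
It also fails if it takes over 67 s, if anything falls off the work surface, if the arm or the gripper's body presses on something with over 40 N, if the wrist force passes 120 N, or if a joint passes its speed limit or range.

## Working session

There is one attempt and no reset: what is moved stays moved. The work goes in short steps, Python scripts to look and compute and a tool call to move; the robot and the scene stay as the last step left them, time stands still between calls to the robot, and variables do not carry over. Pictures are saved under pics/ and viewed, and the job is handed in when it is done.

Besides the shell and the picture viewer there is one more tool, called after "Request:" as name([rows], argument=value, ...), one row to a line, values as JSON. apply_moves: Moves the arm, as the interface text tells. Its arguments: {"type":"object","properties":{"commands":{"type":"array","items":{"type":"array","items":{"type":"array","items":{"type":"number"}}}},"claw":{"type":"number"},"force":{"type":"number"}},"required":["commands"]}

```bash
ls; mkdir -p pics; python3 - <<'E'
from station import arm
import cv2
s=arm.sense(); print({k:s[k] for k in ['clock','tool_pos','orientation','opening','force']})
for n in ['scene','top']:
    im=arm.get_image(n); cv2.imwrite(f'pics/{n}0.png',im['frame']); print(n,im['fx'],im['fy'],im['cx'],im['cy'],im['R'],im['t'])
E
```

```text
pics
{'clock': 0.0, 'tool_pos': array([0.20611957, 0.48241205, 0.24167137]), 'orientation': array([ 2.62115757e+00,  1.73038085e+00, -1.90472558e-03]), 'opening': 0.08539742257873698, 'force': array([-0.04104496, -0.25795267,  0.74196815])}
scene 433.89501206691887 433.89501206691887 248.83149711878403 190.50250123344236 [[ 0.6940459  -0.71968827  0.01868357]
 [-0.43995109 -0.44453223 -0.78027824]
 [ 0.56986255  0.53332906 -0.62515341]] [-0.42096693  0.3285291   1.09888312]
top 359.1447177499671 359.1447177499671 257.1105218855616 196.4068923471601 [[ 0.00822483 -0.99981556  0.0173549 ]
 [-0.98364891 -0.01121191 -0.17974738]
 [ 0.17990881 -0.01559273 -0.9835597 ]] [-0.04114666  0.57088218  0.99617985]
```

View pics/scene0.png

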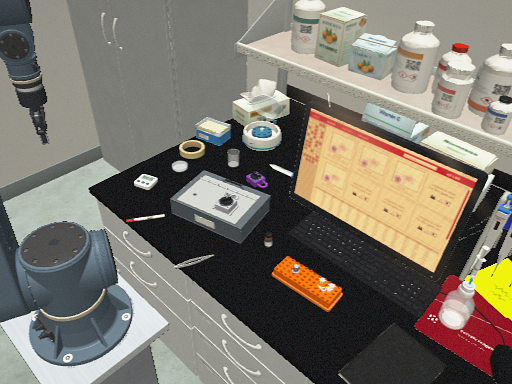

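View pics/top0.png

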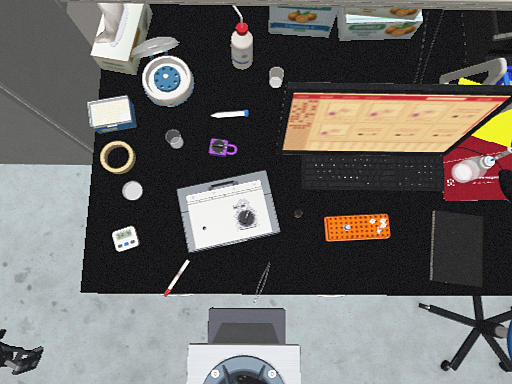

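The top view shows the lockbox at about px (228,212), with the real (dark) padlock at (246,217) and the purple look-alike at (220,147). The orange rack is at (357,227) with the pin at about (347,227). The vial is at (298,213), the timer at (125,238) and the dish at (132,190). Next I'll enlarge these areas.

```bash
python3 - <<'E'
import cv2
t=cv2.imread('pics/top0.png'); s=cv2.imread('pics/scene0.png')
cv2.imwrite('pics/c_top_box.png',cv2.resize(t[165:260,170:290],None,fx=6,fy=6,interpolation=cv2.INTER_CUBIC))
cv2.imwrite('pics/c_top_rack.png',cv2.resize(t[200:255,285:400],None,fx=6,fy=6,interpolation=cv2.INTER_CUBIC))
cv2.imwrite('pics/c_sc_box.png',cv2.resize(s[160:245,165:280],None,fx=6,fy=6,interpolation=cv2.INTER_CUBIC))
cv2.imwrite('pics/c_sc_rack.png',cv2.resize(s[225:315,250:350],None,fx=6,fy=6,interpolation=cv2.INTER_CUBIC))
E
```

```text
(no output)
```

View pics/c_top_box.png

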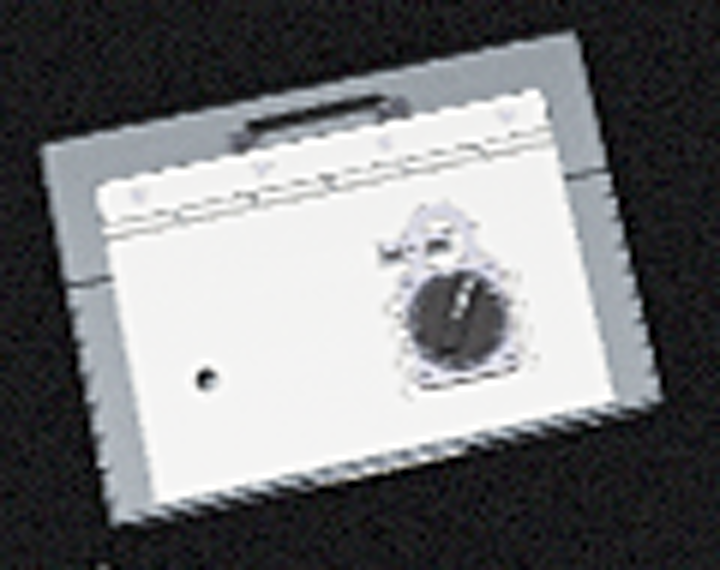

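View pics/c_top_rack.png

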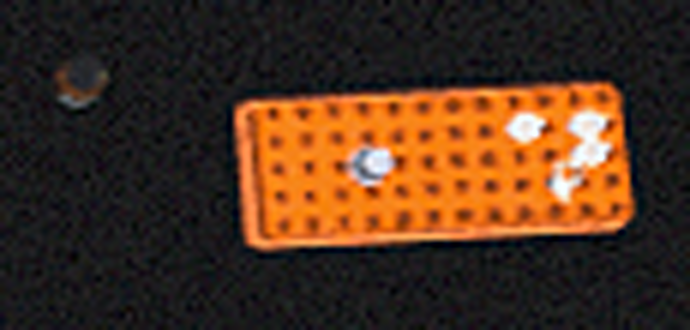

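View pics/c_sc_box.png

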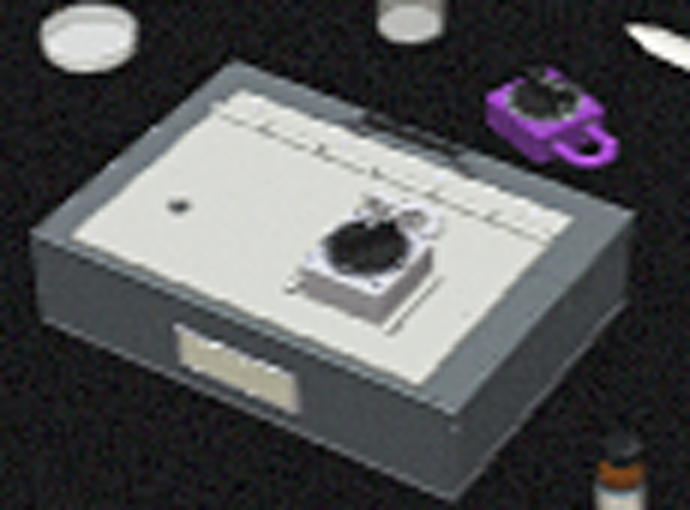

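View pics/c_sc_rack.png

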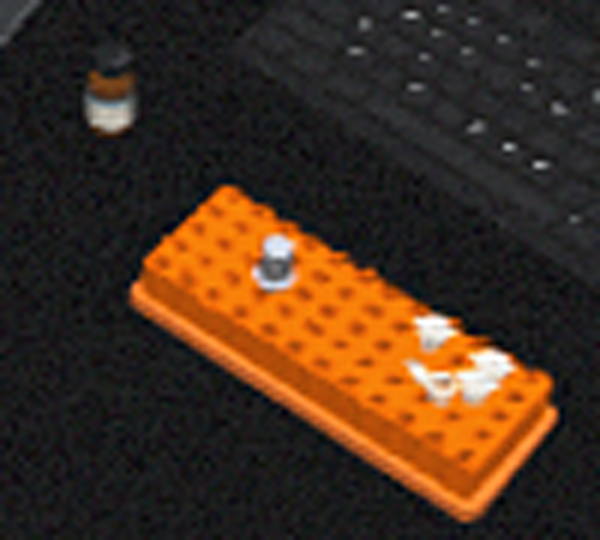

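```bash
cat > h.py <<'E'
import numpy as np, cv2
from station import arm
def cal(n):
    return arm.get_image(n)
def cast(im,uv,z):
    d=np.array([(uv[0]-im['cx'])/im['fx'],(uv[1]-im['cy'])/im['fy'],1.])
    R=np.array(im['R']);t=np.array(im['t']);C=-R.T@t;w=R.T@d
    return C+w*(z-C[2])/w[2]
def proj(im,X):
    c=np.array(im['R'])@np.array(X)+np.array(im['t']); return np.array([im['fx']*c[0]/c[2]+im['cx'],im['fy']*c[1]/c[2]+im['cy']])
def tri(ims,uvs):
    A=[];b=[]
    for im,uv in zip(ims,uvs):
        d=np.array([(uv[0]-im['cx'])/im['fx'],(uv[1]-im['cy'])/im['fy'],1.]);R=np.array(im['R']);C=-R.T@np.array(im['t']);w=R.T@d;w/=np.linalg.norm(w)
        P=np.eye(3)-np.outer(w,w);A.append(P);b.append(P@C)
    return np.linalg.lstsq(np.vstack(A),np.hstack(b),rcond=None)[0]
E
python3 - <<'E'
from h import *
T=cal('top');S=cal('scene')
import pickle; pickle.dump((T,S),open('cal0.pkl','wb'))
def up(p,o,f): return ((p[0]+.5)/f-.5+o[0],(p[1]+.5)/f-.5+o[1])
tb=lambda p:up(p,(170,165),6); tr=lambda p:up(p,(285,200),6); sb=lambda p:up(p,(165,160),6); sr=lambda p:up(p,(250,225),6)
print('box top corners BL,BR back; FR,FL')
for p in [(42,145),(575,32),(662,400),(112,522)]: print('T',p,cast(T,tb(p),.07).round(4))
for p in [(237,62),(634,212),(455,412),(33,235)]: print('S',p,cast(S,sb(p),.07).round(4))
print('hole',cast(T,tb((207,379)),.074),cast(S,sb((178,207)),.074),tri((T,S),(tb((207,379)),sb((178,207)))))
print('dial disc',cast(T,tb((458,320)),.074+.0274),cast(S,sb((367,246)),.074+.0274))
print('pin head top',tri((T,S),(tr((380,161)),sr((278,243)))), cast(T,tr((380,161)),.052),cast(S,sr((278,243)),.052))
print('rack top corners');
for p in [(249,100),(617,84),(628,228),(262,240)]: print(cast(T,tr(p),.03).round(4))
for p in [(228,186),(552,376),(470,470),(146,262)]: print(cast(S,sr(p),.03).round(4))
print('vial',cast(S,sr((108,128)),0),cast(T,tr((85,72)),.048))
E
```

```text
box top corners BL,BR back; FR,FL
T (42, 145) [0.5877 0.1959 0.07  ]
T (575, 32) [ 0.6466 -0.0588  0.07  ]
T (662, 400) [ 0.4688 -0.1004  0.07  ]
T (112, 522) [0.4098 0.1549 0.07  ]
S (237, 62) [0.5858 0.1958 0.07  ]
S (634, 212) [ 0.6463 -0.0554  0.07  ]
S (455, 412) [ 0.4689 -0.0966  0.07  ]
S (33, 235) [0.407  0.1548 0.07  ]
hole [0.47619304 0.11280268 0.074     ] [0.47317742 0.11516451 0.074     ] [0.47468733 0.11398649 0.0739837 ]
dial disc [ 0.50181051 -0.00450381  0.1014    ] [ 0.49994696 -0.00267109  0.1014    ]
pin head top [ 0.48458849 -0.29625542  0.05672408] [ 0.48616815 -0.29853503  0.052     ] [ 0.48680652 -0.29316402  0.052     ]
rack top corners
[ 0.5179 -0.2407  0.03  ]
[ 0.5278 -0.4239  0.03  ]
[ 0.4567 -0.4253  0.03  ]
[ 0.4492 -0.2452  0.03  ]
[ 0.5144 -0.2424  0.03  ]
[ 0.5289 -0.4182  0.03  ]
[ 0.4616 -0.4221  0.03  ]
[ 0.451  -0.2461  0.03  ]
vial [ 0.52476175 -0.15775825  0.        ] [ 0.52843695 -0.15732739  0.048     ]
```

```bash
cat >> h.py <<'E'
def fitpose(L,W):
    L=np.array(L);W=np.array(W)[:,:2];lc=L.mean(0);wc=W.mean(0);H=(L-lc).T@(W-wc);U,_,V=np.linalg.svd(H);R=V.T@U.T
    return R,wc-R@lc,np.arctan2(R[1,0],R[0,0])
E
python3 - <<'E'
from h import *
L=[(91,132),(91,-132),(-91,-132),(-91,132)]
L=np.array(L)/1000
WT=[(.5877,.1959),(.6466,-.0588),(.4688,-.1004),(.4098,.1549)]
WS=[(.5858,.1958),(.6463,-.0554),(.4689,-.0966),(.407,.1548)]
for W in (WT,WS):
    R,t,a=fitpose(L,W); print(t,np.degrees(a),(np.array(W)-(L@R.T+t)).round(4).tolist())
    print('hole',R@[-.045,.075]+t,'padlock centre expected',R@[-.0435,-.045]+t,'staple eye',R@[-.005,-.032]+t)
L=np.array([(37,95.5),(37,-95.5),(-37,-95.5),(-37,95.5)])/1000
E
```

```text
[0.528225 0.0479  ] 13.035163082643233 [[0.0006, -0.0011], [-0.0001, 0.0014], [-0.0005, 0.0008], [0.0, -0.0011]]
hole [0.46746839 0.11081768] padlock centre expected [ 0.49599562 -0.00575181] staple eye [0.53057141 0.01559684]
[0.527   0.04965] 13.460193866961465 [[0.001, -0.0034], [0.0001, 0.0021], [-0.0003, 0.0033], [-0.0008, -0.002]]
hole [0.46577833 0.11211525] padlock centre expected [ 0.4951695  -0.00423942] staple eye [0.52958597 0.01736513]
```

```bash
python3 - <<'E'
from h import *
import pickle
T,S=pickle.load(open('cal0.pkl','rb'))
a=np.radians(13.2);R=np.array([[np.cos(a),-np.sin(a)],[np.sin(a),np.cos(a)]])
t=np.array([.4747,.1140])-R@[-.045,.075]; print(t)
for im,n,o,sz in((T,'top',(170,165),(120,95)),(S,'scene',(165,160),(115,85))):
    f=im['frame'][o[1]:o[1]+sz[1],o[0]:o[0]+sz[0]]; f=cv2.resize(f,None,fx=6,fy=6,interpolation=cv2.INTER_NEAREST)
    for z,c in((.07,(0,0,255)),(0,(0,255,0))):
        P=[]
        for l in [(91,132),(91,-132),(-91,-132),(-91,132)]:
            p=R@(np.array(l)/1000)+t; u=proj(im,[*p,z]); P.append(((u-np.array(o)+.5)*6-.5).astype(int))
        cv2.polylines(f,[np.array(P)],True,c,1)
    for l,z in(((-45,75),.074),((-5,-32),.086),((-43.5,-45),.1014)):
        p=R@(np.array(l)/1000)+t; u=((proj(im,[*p,z])-np.array(o)+.5)*6-.5).astype(int); cv2.circle(f,tuple(map(int,u)),4,(0,0,255),1)
    cv2.imwrite(f'pics/ov_{n}.png',f)
E
```

```text
[0.53563737 0.05125737]
```

View pics/ov_top.png

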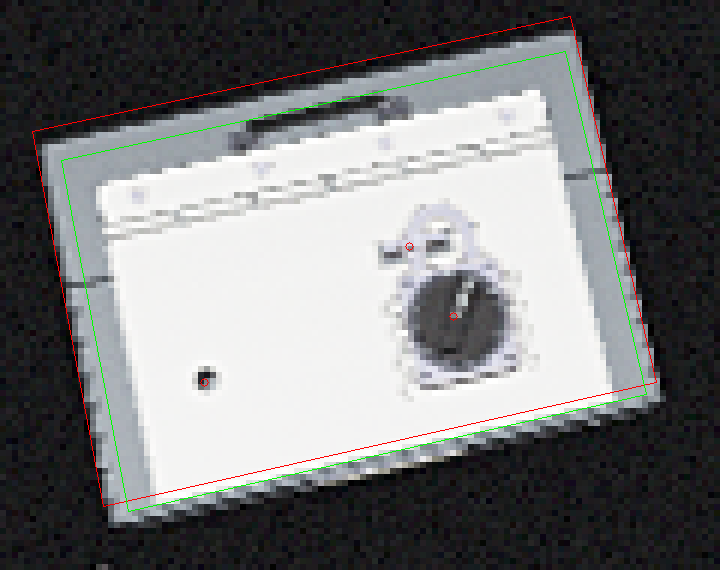

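View pics/ov_scene.png

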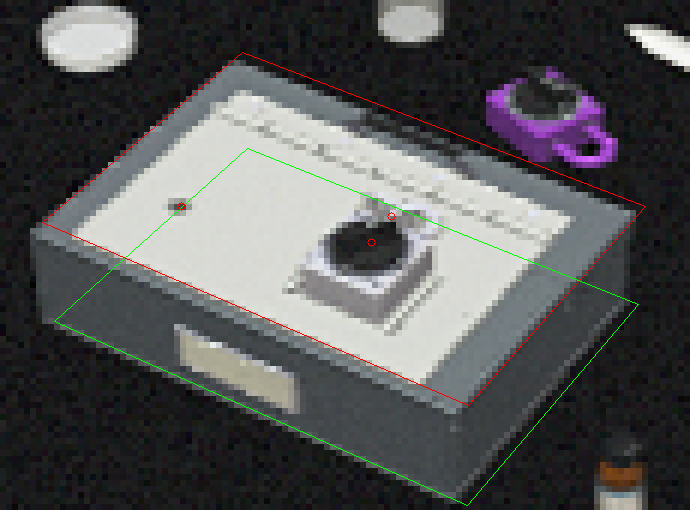

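Request:
apply_moves([
  [[-1, 0.93, 0, 0], [-1, 0.93, 0, 0], [-1, 0.93, 0, 0], [-1, 0.93, 0, 0], [-1, 0.93, 0, 0], [-1, 0.93, 0, 0], [-1, 0.93, 0, 0], [-1, 0.93, 0, 0]],
], claw=0.4, force=40)

```text
clock: 1.0
tool_pos: [0.2811, 0.272, 0.2401]
orientation: [2.616, 1.737, -0.004]
force: [1.1, 0.9, 0.5]
opening: 0.0339
```

Request:
apply_moves([
  [[-1, 0.93, 0, 0], [-1, 0.93, 0, 0], [-1, 0.93, 0, 0], [-1, 0.93, 0, 0], [-1, 0.93, 0, 0], [-1, 0.93, 0, 0], [-1, 0.93, 0, 0], [-1, 0.93, 0, 0]],
])

```text
clock: 1.8
tool_pos: [0.3572, 0.0578, 0.2406]
orientation: [2.615, 1.739, -0.002]
force: [1.1, 0.2, 0.0]
opening: 0.0341
```

Request:
apply_moves([
  [[-1, 0.93, 0.1, 0], [-1, 0.93, 0.1, 0], [-1, 0.93, 0.1, 0], [-1, 0.93, 0.1, 0], [-1, 0.93, 0.1, 0], [-1, 0.93, 0.1, 0], [-1, 0.93, 0.1, 0], [-1, 0.93, 0.1, 0]],
])

```text
clock: 2.6
tool_pos: [0.4338, -0.157, 0.2246]
orientation: [2.616, 1.737, -0.0]
force: [0.5, 0.3, -0.5]
opening: 0.0342
```

```bash
cat >> h.py <<'E'
from scipy.spatial.transform import Rotation as Ro
def need(target,note=''):
    s=arm.sense(); M=Ro.from_rotvec(s['orientation']).as_matrix(); d=np.array(target)-s['tool_pos']
    print(note,'clk',round(s['clock'],2),'pos',s['tool_pos'].round(4),'xang',np.degrees(np.arctan2(M[1,0],M[0,0])).round(2),'z',M[:,2].round(3),'q',s['q'].round(2),'need(units of 20mm)',(M.T@d/.02).round(2),'F',s['force'].round(1),'op',round(s['opening'],4))
E
python3 - <<'E'
from h import *
need([.4865,-.2958,.12])
E
```

```text
clk 2.6 pos [ 0.4338 -0.157   0.2246] xang 67.17 z [ 0.001 -0.002 -1.   ] q [-0.35  0.14 -0.19  1.24 -0.    0.05] need(units of 20mm) [-5.37  5.11  5.24] F [ 0.5  0.3 -0.5] op 0.0342
```

Request:
apply_moves([
  [[-0.9, 0.85, 0.8, 0], [-0.9, 0.85, 0.8, 0], [-0.9, 0.85, 0.8, 0], [-0.9, 0.85, 0.8, 0], [-0.9, 0.85, 0.8, 0], [-0.87, 0.86, 0.8, 0], [0, 0, 0.2, 0]],
])

```text
clock: 3.3
tool_pos: [0.489, -0.3053, 0.1204]
orientation: [2.617, 1.732, 0.001]
force: [-0.0, -0.0, -0.9]
opening: 0.0345
```

```bash
python3 - <<'E'
from h import *
need([.4865,-.2958,.12])
T=cal('top');S=cal('scene')
a=cv2.resize(T['frame'][195:255,310:400],None,fx=6,fy=6,interpolation=cv2.INTER_CUBIC);b=cv2.resize(S['frame'][215:305,250:350],None,fx=5,fy=5,interpolation=cv2.INTER_CUBIC)
h=max(a.shape[0],b.shape[0]);f=lambda i:cv2.copyMakeBorder(i,0,h-i.shape[0],0,0,cv2.BORDER_CONSTANT)
o=np.hstack([f(a),f(b)]);print(o.shape);cv2.imwrite('pics/p1.png',cv2.resize(o,None,fx=.75,fy=.75) if o.shape[1]>800 else o)
print(proj(T,[.4865,-.2958,.052]),proj(S,[.4865,-.2958,.052]))
E
```

```text
clk 3.3 pos [ 0.489  -0.3053  0.1204] xang 66.99 z [ 0.002 -0.002 -1.   ] q [-0.56  0.39 -0.12  1.06 -0.   -0.16] need(units of 20mm) [ 0.39 -0.3   0.02] F [-0.  -0.  -0.9] op 0.0345
(450, 1040, 3)
[346.96922513 226.29252339] [296.5957096  265.66082115]
```

View pics/p1.png

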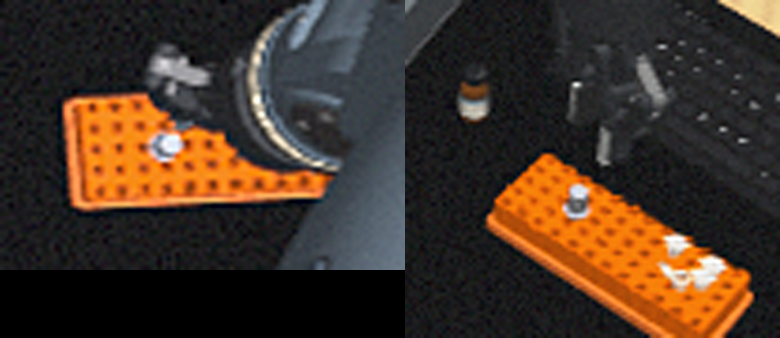

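```bash
python3 - <<'E'
from h import *
import pickle
T,S=pickle.load(open('cal0.pkl','rb'))
s=arm.sense(); M=Ro.from_rotvec(s['orientation']).as_matrix();p=s['tool_pos']
for k in (-1,1):
    for z in (.011,-.008,.005): print(k,z,proj(T,p+M@[k*.017,0,z]),proj(S,p+M@[k*.017,0,z]))
T=cal('top');S=cal('scene')
cv2.imwrite('pics/p2.png',cv2.resize(S['frame'][220:290,270:330],None,fx=9,fy=8,interpolation=cv2.INTER_CUBIC))
cv2.imwrite('pics/p3.png',cv2.resize(T['frame'][195:245,320:380],None,fx=10,fy=10,interpolation=cv2.INTER_CUBIC))
E
```

```text
-1 0.011 [361.09663892 226.12518482] [304.19417474 256.41651558]
-1 -0.008 [363.23534458 225.43798892] [304.90303803 251.38431739]
-1 0.005 [361.7631441  225.91102743] [304.41641617 254.83883068]
1 0.011 [349.47582874 221.16345055] [298.04385751 247.64209835]
1 -0.008 [351.38456115 220.381244  ] [298.67397273 242.6254513 ]
1 0.005 [350.07068071 220.91967772] [298.24144007 246.06904956]
```

View pics/p2.png

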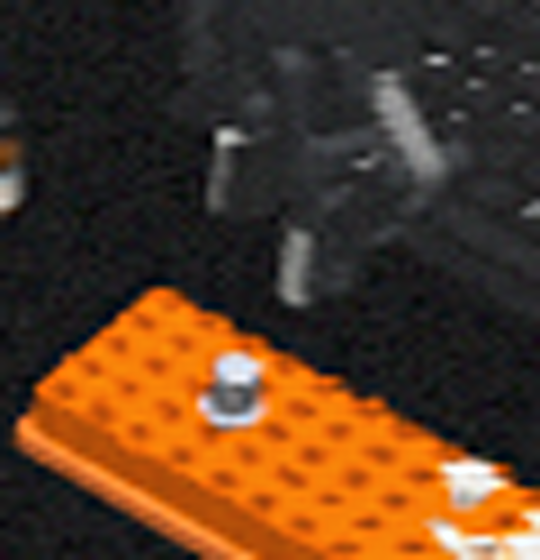

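View pics/p3.png

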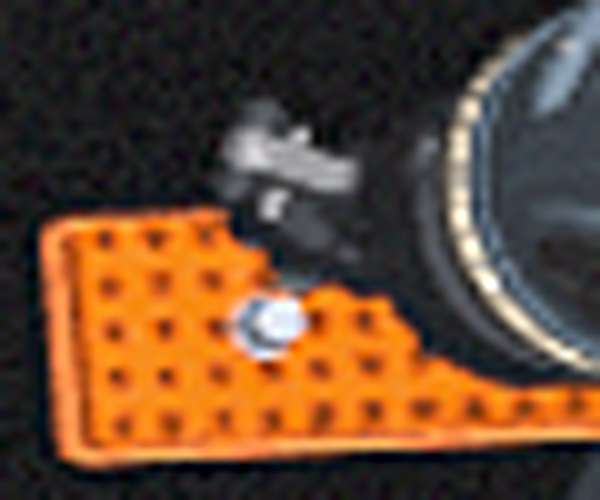

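Request:
apply_moves([
  [[0.39, -0.3, 0, 0], [0.0, 0, 0.8, 0], [0, 0, 0.8, 0], [0, 0, 0.6, 0], [0, 0, 0.4, 0], [0, 0, 0, 0]],
])

```text
clock: 4.1
tool_pos: [0.4869, -0.2878, 0.0746]
orientation: [2.606, 1.737, 0.008]
force: [-0.0, -0.1, -0.1]
opening: 0.0344
```

```bash
python3 - <<'E'
from h import *
need([.4865,-.2958,.048])
T=cal('top');S=cal('scene')
a=cv2.resize(S['frame'][230:290,270:330],None,fx=7,fy=7,interpolation=cv2.INTER_CUBIC)
b=cv2.resize(T['frame'][195:245,320:370],None,fx=7,fy=7,interpolation=cv2.INTER_CUBIC)
b=cv2.copyMakeBorder(b,0,70,0,0,cv2.BORDER_CONSTANT)
cv2.imwrite('pics/p4.png',np.hstack([a,b]))
E
```

```text
clk 4.1 pos [ 0.4869 -0.2878  0.0746] xang 67.36 z [ 0.01  -0.005 -1.   ] q [-0.53  0.4  -0.22  0.93  0.   -0.14] need(units of 20mm) [-0.37  0.12  1.33] F [-0.  -0.1 -0.1] op 0.0344
```

View pics/p4.png

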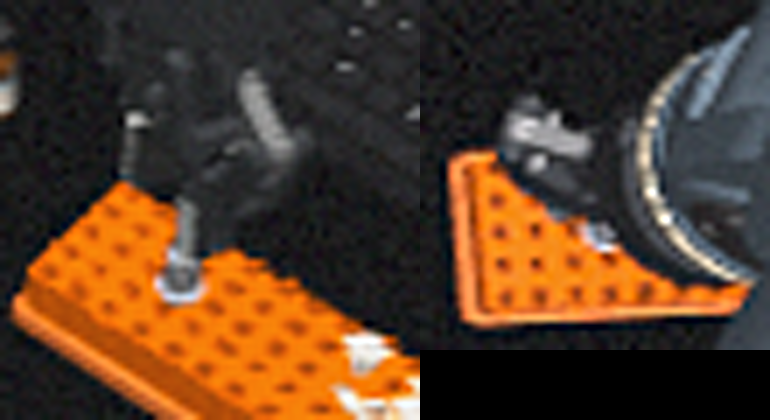

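Request:
apply_moves([
  [[-0.3, 0.1, 0, 0], [0, 0, 0, 0], [0, 0, 0.3, 0]],
])

```text
clock: 4.5
tool_pos: [0.4884, -0.2963, 0.0715]
orientation: [2.603, 1.734, 0.012]
force: [0.4, 0.1, -0.8]
opening: 0.034
```

```bash
python3 - <<'E'
from h import *
need([.4865,-.2958,.048])
E
```

```text
clk 4.5 pos [ 0.4884 -0.2963  0.0715] xang 67.33 z [ 0.014 -0.008 -1.   ] q [-0.55  0.41 -0.22  0.92  0.   -0.15] need(units of 20mm) [-0.01 -0.12  1.17] F [ 0.4  0.1 -0.8] op 0.034
```

Request:
apply_moves([
  [[0, -0.1, 0.4, 0], [0, 0, 0.4, 0], [0, 0, 0.3, 0], [0, 0, 0, 0]],
])

```text
clock: 4.9
tool_pos: [0.4859, -0.2955, 0.0463]
orientation: [2.605, 1.734, 0.011]
force: [-0.3, 0.3, 0.1]
opening: 0.0343
```

```bash
python3 - <<'E'
from h import *
need([.4865,-.2958,.048])
E
```

```text
clk 4.9 pos [ 0.4859 -0.2955  0.0463] xang 67.29 z [ 0.013 -0.007 -1.   ] q [-0.55  0.43 -0.26  0.86  0.   -0.15] need(units of 20mm) [-0.    0.03 -0.08] F [-0.3  0.3  0.1] op 0.0343
```

Request:
apply_moves([
  [[0, 0, -0.08, 0], [0, 0, 0, 0], [0, 0, 0, 0], [0, 0, 0, 0]],
], claw=0, force=30)

```text
clock: 5.3
tool_pos: [0.486, -0.2954, 0.0482]
orientation: [2.604, 1.734, 0.011]
force: [0.4, -0.3, 0.2]
opening: 0.0125
```

```bash
python3 - <<'E'
from h import *
need([.4865,-.2958,.048])
T=cal('top');S=cal('scene')
a=cv2.resize(S['frame'][230:290,270:330],None,fx=7,fy=7,interpolation=cv2.INTER_CUBIC)
b=cv2.resize(T['frame'][195:245,320:370],None,fx=7,fy=7,interpolation=cv2.INTER_CUBIC)
b=cv2.copyMakeBorder(b,0,70,0,0,cv2.BORDER_CONSTANT)
cv2.imwrite('pics/p5.png',np.hstack([a,b]))
E
```

```text
clk 5.3 pos [ 0.486  -0.2954  0.0482] xang 67.31 z [ 0.013 -0.007 -1.   ] q [-0.55  0.43 -0.25  0.87  0.   -0.15] need(units of 20mm) [-0.01  0.03  0.01] F [ 0.4 -0.3  0.2] op 0.0125
```

View pics/p5.png

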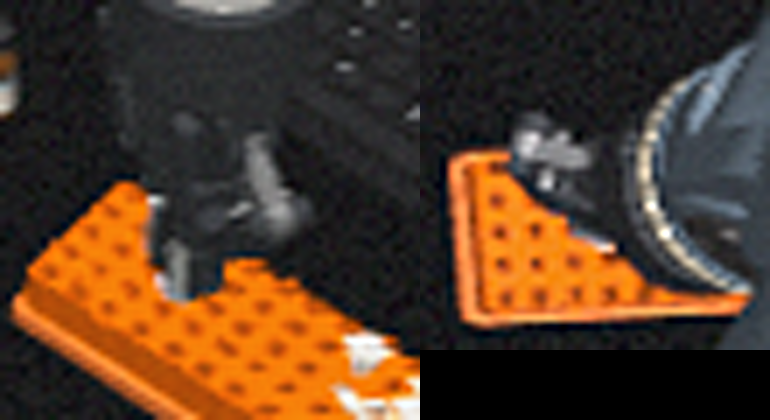

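Request:
apply_moves([
  [[0, 0, 0, 0], [0, 0, -0.5, 0], [0, 0, -1, 0], [0, 0, -1, 0], [0, 0, -1, 0], [0, 0, -1, 0], [0, 0, -0.5, 0]],
], force=50)

```text
clock: 6.1
tool_pos: [0.4837, -0.2941, 0.1535]
orientation: [2.606, 1.735, 0.009]
force: [0.4, -0.2, -0.3]
opening: 0.0114
```

```bash
python3 - <<'E'
from h import *
need([.4747,.1140,.15])
T=cal('top');S=cal('scene')
a=cv2.resize(S['frame'][200:280,270:330],None,fx=6,fy=6,interpolation=cv2.INTER_CUBIC)
b=cv2.resize(T['frame'][185:245,320:380],None,fx=7,fy=8,interpolation=cv2.INTER_CUBIC)
cv2.imwrite('pics/p6.png',np.hstack([a,b]))
E
```

```text
clk 6.1 pos [ 0.4837 -0.2941  0.1535] xang 67.31 z [ 0.011 -0.006 -1.   ] q [-0.55  0.34 -0.1   1.12  0.   -0.15] need(units of 20mm) [18.65 -8.29  0.05] F [ 0.4 -0.2 -0.3] op 0.0114
```

View pics/p6.png

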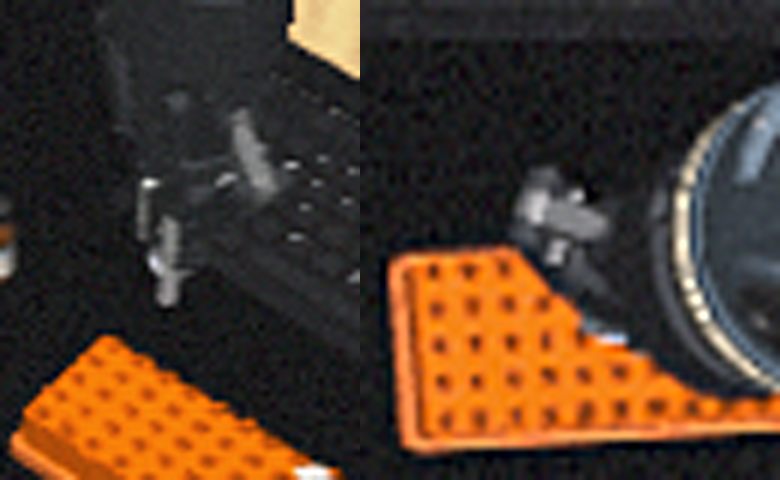

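Request:
apply_moves([
  [[0, 0, -0.9, 0], [0.8, -0.3, -0.9, 0], [1, -0.44, 0, 0], [1, -0.44, 0, 0], [1, -0.44, 0, 0], [1, -0.44, 0, 0], [1, -0.44, 0, 0], [1, -0.44, 0, 0]],
])

```text
clock: 7.0
tool_pos: [0.4788, -0.142, 0.1817]
orientation: [2.617, 1.733, 0.001]
force: [0.1, 0.3, 0.5]
opening: 0.0116
```

Request:
apply_moves([
  [[1, -0.44, 0, 0], [1, -0.44, 0, 0], [1, -0.44, 0, 0], [1, -0.44, 0, 0], [1, -0.44, 0, 0], [1, -0.44, 0, 0], [1, -0.44, 0, 0]],
])

```text
clock: 7.7
tool_pos: [0.4722, 0.0176, 0.1742]
orientation: [-2.616, -1.732, 0.012]
force: [-0.3, -0.5, 0.8]
opening: 0.0116
```

```bash
python3 - <<'E'
from h import *
need([.4747,.1140,.125])
E
```

```text
clk 7.7 pos [0.4722 0.0176 0.1742] xang 67.02 z [-0.008 -0.001 -1.   ] q [ 0.04  0.19 -0.26  1.13 -0.    0.44] need(units of 20mm) [ 4.5  -1.75  2.45] F [-0.3 -0.5  0.8] op 0.0116
```

Request:
apply_moves([
  [[1, -0.4, -0.1, 0], [1, -0.4, 0, 0], [1, -0.4, 0, 0], [0.9, -0.35, 0.3, 0], [0.3, -0.1, 0.6, 0], [0, 0, 0.4, 0], [0, 0, 0, 0]],
])

```text
clock: 8.4
tool_pos: [0.4704, 0.1135, 0.1427]
orientation: [-2.61, -1.735, 0.025]
force: [0.0, 0.6, -0.6]
opening: 0.0114
```

```bash
python3 - <<'E'
from h import *
need([.4747,.1140,.125])
T=cal('top');S=cal('scene')
u,v=proj(S,[.4747,.114,.09]).astype(int);a=cv2.resize(S['frame'][v-35:v+25,u-25:u+25],None,fx=8,fy=8,interpolation=cv2.INTER_CUBIC)
u,v=proj(T,[.4747,.114,.09]).astype(int);b=cv2.resize(T['frame'][v-30:v+30,u-25:u+25],None,fx=8,fy=8,interpolation=cv2.INTER_CUBIC)
cv2.imwrite('pics/p7.png',np.hstack([a,b]))
E
```

```text
clk 8.4 pos [0.4704 0.1135 0.1427] xang 67.24 z [-0.018 -0.002 -1.   ] q [ 0.24  0.24 -0.28  1.07  0.    0.63] need(units of 20mm) [0.11 0.2  0.88] F [ 0.   0.6 -0.6] op 0.0114
```

View pics/p7.png

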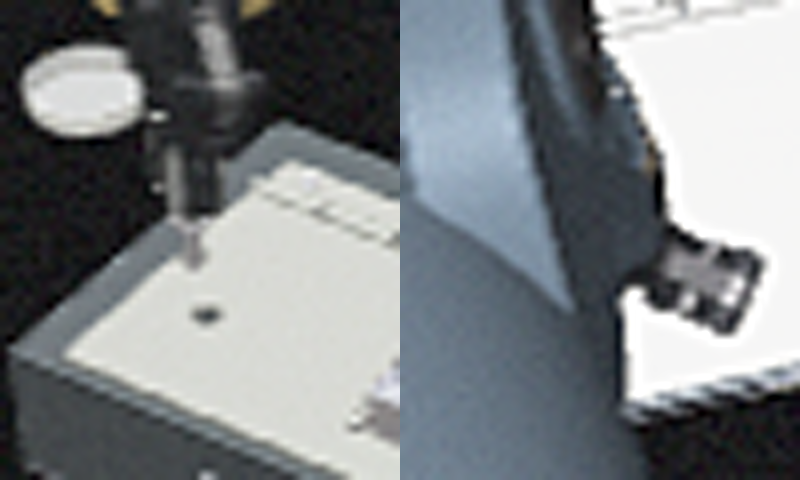

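```bash
python3 - <<'E'
from h import *
s=arm.sense(); M=Ro.from_rotvec(s['orientation']).as_matrix();p=s['tool_pos']
S=cal('scene')
print('pred tip',proj(S,p+M@[0,0,.042]),'pred hole',proj(S,[.4747,.114,.074]),(p+M@[0,0,.042]).round(4))
u,v=proj(S,[.4747,.114,.09]).astype(int);print(u-12,v-18)
f=S['frame'][v-18:v+20,u-12:u+14];g=f.min(2)
cv2.imwrite('pics/p8.png',cv2.resize(f,None,fx=16,fy=16,interpolation=cv2.INTER_NEAREST))
sub=S['frame'].min(2).astype(float)
# hole centroid
hy,hx=np.mgrid[0:384,0:512]
hu,hv=proj(S,[.4732,.1152,.074])
m=(abs(hx-hu)<4)&(abs(hy-hv)<3); w=np.clip(190-sub,0,None)*m; print('hole',(w*hx).sum()/w.sum(),(w*hy).sum()/w.sum())
print(sub[v-6:v+16,u-10:u+8].astype(int))
E
```

```text
pred tip [193.44886391 187.88804466] pred hole [194.85379655 194.03497778] [0.4704 0.1132 0.1019]
182 172
hole 194.39922480620154 193.9205426356589
[[ 20  20  61 105 119 117 111 111 135 131 159 206 213 211 213 212 214 208]
 [  0  63  99 114 118 118 111 109 134 131 158 202 213 212 212 210 211 213]
 [ 90 110 115 118 119 113 113 151 146 128 166 207 213 213 213 212 213 212]
 [134 119 117 113 112 103 174 188 150 122 164 205 210 211 213 213 212 212]
 [120 117 114 110 128 203 219 219 183 157 196 213 212 213 211 214 213 211]
 [115 114 108 150 203 216 216 214 213 217 214 215 212 210 212 214 212 210]
 [110 108 150 201 216 214 212 213 214 213 209 210 211 211 214 214 213 213]
 [110 153 205 216 213 212 210 213 213 211 214 214 214 214 213 210 215 213]
 [149 202 214 214 213 213 212 213 215 217 219 215 215 213 210 213 214 212]
 [210 215 214 214 211 212 212 212 214 171 158 143 185 213 212 213 210 209]
 [213 211 214 210 211 213 212 214 195 125  72  65 147 200 214 213 213 215]
 [212 214 210 210 214 213 213 212 214 192 150 168 204 216 211 214 212 212]
 [212 211 212 212 212 211 211 212 213 215 214 218 214 213 212 214 211 213]
 [212 210 214 212 210 212 212 212 215 213 214 211 213 213 209 213 209 211]
 [212 213 212 214 211 211 212 211 214 213 213 211 211 210 215 211 214 211]
 [210 212 212 213 212 213 211 212 213 212 213 211 215 211 213 211 211 212]
 [211 212 213 212 214 212 212 214 212 212 210 209 213 214 213 212 213 215]
 [217 217 214 211 213 210 212 214 213 214 213 211 214 212 214 213 214 211]
 [179 211 218 217 215 210 212 212 211 212 213 212 214 210 210 213 212 209]
 [107 133 179 214 219 217 215 213 216 211 215 208 213 214 214 210 213 213]
 [118 113 116 114 129 179 212 214 215 208 212 214 211 208 210 213 210 211]
 [ 65  98 117 121 114 116 130 178 210 218 214 214 215 213 209 212 214 213]]
```

View pics/p8.png

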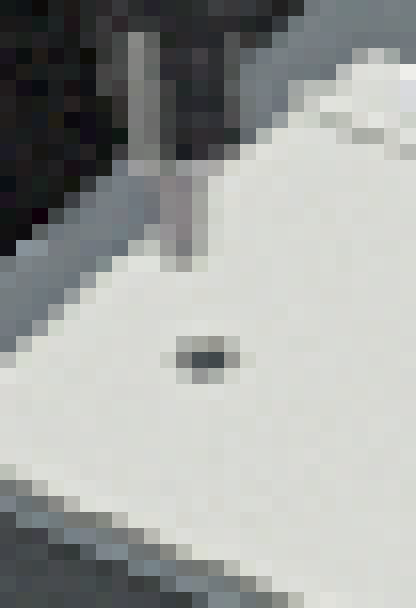

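Request:
apply_moves([
  [[0.13, 0.22, 0.3, 0], [0, 0, 0.3, 0], [0, 0, 0.25, 0], [0, 0, 0, 0]],
])

```text
clock: 8.95
tool_pos: [0.4776, 0.1127, 0.1268]
orientation: [-2.614, -1.732, 0.018]
force: [0.1, -0.6, 0.5]
opening: 0.0113
```

```bash
cat >> h.py <<'E'
def look(n,name,c,w,h,f):
    im=cal(n);u,v=np.round(proj(im,c)).astype(int);print(name,'origin',u-w,v-h,'scale',f)
    cv2.imwrite(f'pics/{name}.png',cv2.resize(im['frame'][v-h:v+h,u-w:u+w],None,fx=f,fy=f,interpolation=cv2.INTER_NEAREST if f>10 else cv2.INTER_CUBIC)); return im
E
python3 - <<'E'
from h import *
need([.4755,.1140,.118])
S=look('scene','p9',[.4747,.114,.09],14,18,16)
s=arm.sense(); M=Ro.from_rotvec(s['orientation']).as_matrix();p=s['tool_pos']
print('pred tip',proj(S,p+M@[0,0,.042]),(p+M@[0,0,.042]).round(4))
E
```

```text
clk 8.95 pos [0.4776 0.1127 0.1268] xang 67.04 z [-0.013 -0.001 -1.   ] q [ 0.23  0.26 -0.3   1.03  0.    0.63] need(units of 20mm) [ 0.02 -0.12  0.44] F [ 0.1 -0.6  0.5] op 0.0113
p9 origin 181 172 scale 16
pred tip [195.50906234 191.1535013 ] [0.4772 0.1127 0.0851]
```

View pics/p9.png

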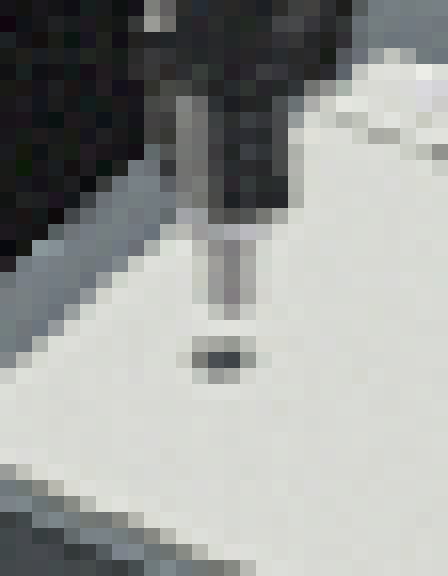

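Request:
apply_moves([
  [[0.04, -0.12, 0.0, 0], [0, 0, 0.1, 0], [0, 0, 0, 0]],
])

```text
clock: 9.3
tool_pos: [0.4757, 0.1146, 0.1252]
orientation: [-2.614, -1.732, 0.018]
force: [-0.4, -0.3, -0.5]
opening: 0.0115
```

```bash
python3 - <<'E'
from h import *
need([.4755,.1140,.118])
S=look('scene','p10',[.4747,.114,.09],14,18,16)
s=arm.sense(); M=Ro.from_rotvec(s['orientation']).as_matrix();p=s['tool_pos']
print('pred tip',proj(S,p+M@[0,0,.042]),(p+M@[0,0,.042]).round(4))
E
```

```text
clk 9.3 pos [0.4757 0.1146 0.1252] xang 67.04 z [-0.013 -0.001 -1.   ] q [ 0.24  0.26 -0.3   1.02  0.    0.64] need(units of 20mm) [-0.03  0.01  0.36] F [-0.4 -0.3 -0.5] op 0.0115
p10 origin 181 172 scale 16
pred tip [194.68698432 191.59015332] [0.4752 0.1146 0.0834]
```

View pics/p10.png

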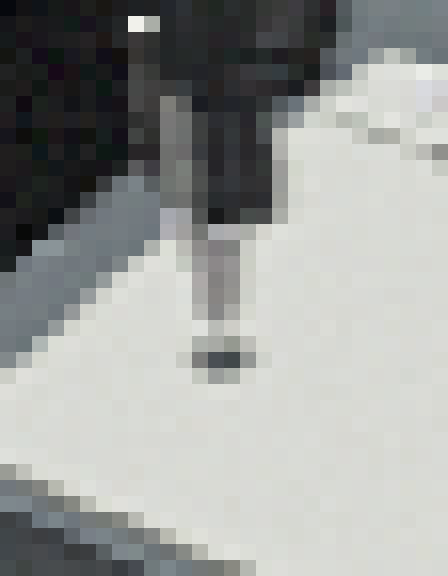

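Request:
apply_moves([
  [[-0.04, 0.01, 0.2, 0], [0, 0, 0.2, 0], [0, 0, 0.2, 0], [0, 0, 0, 0]],
])

```text
clock: 9.75
tool_pos: [0.4754, 0.1138, 0.1125]
orientation: [-2.614, -1.732, 0.017]
force: [0.4, 1.0, 0.1]
opening: 0.0116
```

```bash
python3 - <<'E'
from h import *
need([.4755,.1140,.0925])
S=look('scene','p11',[.4747,.114,.09],14,18,16)
E
```

```text
clk 9.75 pos [0.4754 0.1138 0.1125] xang 67.06 z [-0.012 -0.001 -1.   ] q [ 0.23  0.27 -0.32  0.99  0.    0.63] need(units of 20mm) [0.02 0.01 1.  ] F [0.4 1.  0.1] op 0.0116
p11 origin 181 172 scale 16
```

View pics/p11.png

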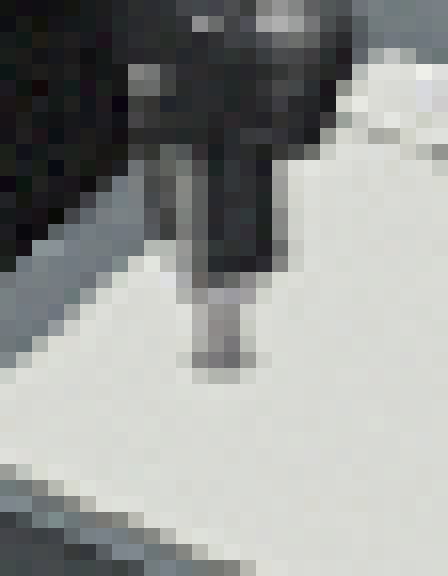

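Request:
apply_moves([
  [[0, 0, 0.25, 0], [0, 0, 0.25, 0], [0, 0, 0.25, 0], [0, 0, 0, 0]],
])

```text
clock: 10.2
tool_pos: [0.4754, 0.1138, 0.0963]
orientation: [-2.614, -1.732, 0.017]
force: [0.3, 0.2, -0.5]
opening: 0.0115
```

```bash
python3 - <<'E'
from h import *
need([.4755,.1140,.0925])
S=look('scene','p12',[.4747,.114,.09],14,18,16)
E
```

```text
clk 10.2 pos [0.4754 0.1138 0.0963] xang 67.05 z [-0.012 -0.001 -1.   ] q [ 0.23  0.28 -0.35  0.95  0.    0.63] need(units of 20mm) [0.01 0.   0.19] F [ 0.3  0.2 -0.5] op 0.0115
p12 origin 181 172 scale 16
```

View pics/p12.png

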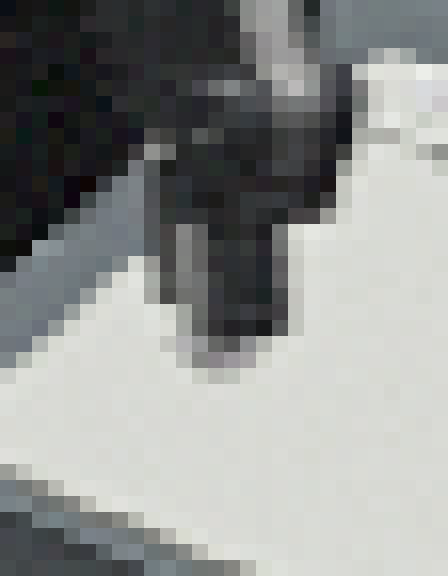

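Flange is almost down with no side force. I'll lower the last few mm and then let go.

Request:
apply_moves([
  [[0, 0, 0.1, 0], [0, 0, 0.07, 0], [0, 0, 0, 0]],
])

```text
clock: 10.55
tool_pos: [0.4757, 0.1139, 0.0931]
orientation: [-2.614, -1.732, 0.016]
force: [-0.9, -0.5, -0.8]
opening: 0.0116
```

Request:
apply_moves([
  [[0, 0, 0, 0], [0, 0, 0, 0], [0, 0, 0, 0]],
], claw=0.4)

```text
clock: 10.85
tool_pos: [0.476, 0.1139, 0.0934]
orientation: [-2.615, -1.732, 0.015]
force: [-0.1, 0.1, 0.2]
opening: 0.0341
```

Request:
apply_moves([
  [[0, 0, -0.3, 0], [0, 0, -0.8, 0], [0, 0, -1, 0], [0, 0, -1, 0], [0, 0, -1, 0], [0, 0, -0.6, 0]],
])

```text
clock: 11.45
tool_pos: [0.4759, 0.1137, 0.1916]
orientation: [-2.614, -1.732, 0.018]
force: [0.2, 0.4, -0.9]
opening: 0.0344
```

```bash
python3 - <<'E'
from h import *
need([.5008,-.0037,.16])
S=look('scene','p13',[.4747,.114,.09],14,18,16)
T=look('top','p14',[.50,0.02,.09],45,30,8)
E
```

```text
clk 11.45 pos [0.4759 0.1137 0.1916] xang 67.05 z [-0.013 -0.002 -1.   ] q [ 0.23  0.21 -0.18  1.19  0.    0.63] need(units of 20mm) [-4.91  3.46  1.57] F [ 0.2  0.4 -0.9] op 0.0344
p13 origin 181 172 scale 16
p14 origin 192 189 scale 8
```

View pics/p13.png

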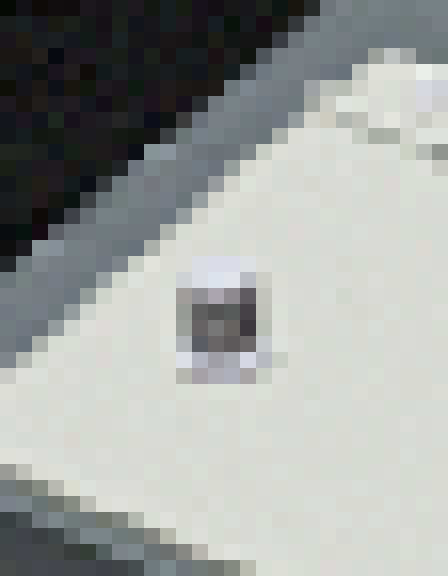

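View pics/p14.png

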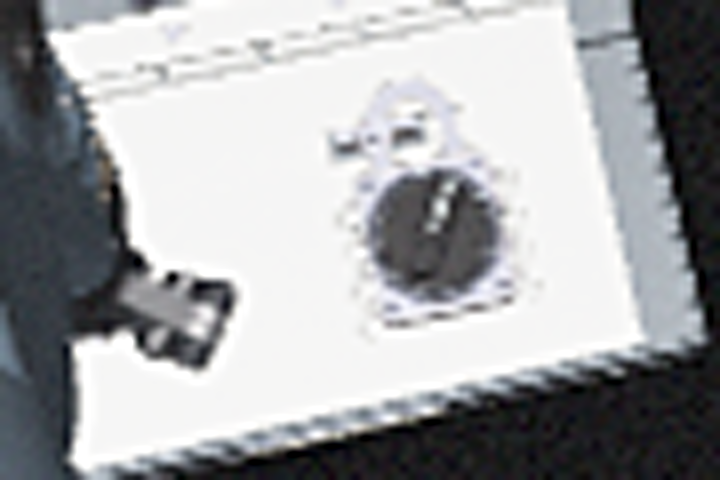

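```bash
python3 - <<'E'
from h import *
T=look('top','p15',[.502,-.004,.1],12,12,24)
S=look('scene','p16',[.502,-.004,.1],12,12,24)
a=cv2.imread('pics/p15.png');b=cv2.imread('pics/p16.png');cv2.imwrite('pics/p15b.png',cv2.resize(np.hstack([a,b]),(800,400)))
print('head top',proj(S,[.4752,.114,.096]),'flange',proj(S,[.4752,.114,.077]))
# dial disc: dark blob centroid
for im,n in((T,'T'),(S,'S')):
    u,v=proj(im,[.502,-.004,.1]);g=im['frame'].max(2)
    m=np.zeros_like(g);m[int(v)-14:int(v)+14,int(u)-14:int(u)+14]=(g<120)[int(v)-14:int(v)+14,int(u)-14:int(u)+14]
    m=cv2.morphologyEx(m,cv2.MORPH_CLOSE,np.ones((5,5)))
    nn,l,st,ce=cv2.connectedComponentsWithStats(m);
    for i in range(1,nn):
        if st[i,4]>20: print(n,st[i],ce[i],cast(im,ce[i],.1014))
E
```

```text
p15 origin 234 206 scale 24
p16 origin 215 189 scale 24
head top [194.56332864 188.56518828] flange [194.91820781 193.23524639]
T [239 210  15  19 197] [246.04568528 218.48730964] [ 0.50023813 -0.00487984  0.1014    ]
S [219 193  18  19 151] [227.74834437 201.61589404] [ 0.50088455 -0.01045164  0.1014    ]
```

View pics/p15b.png

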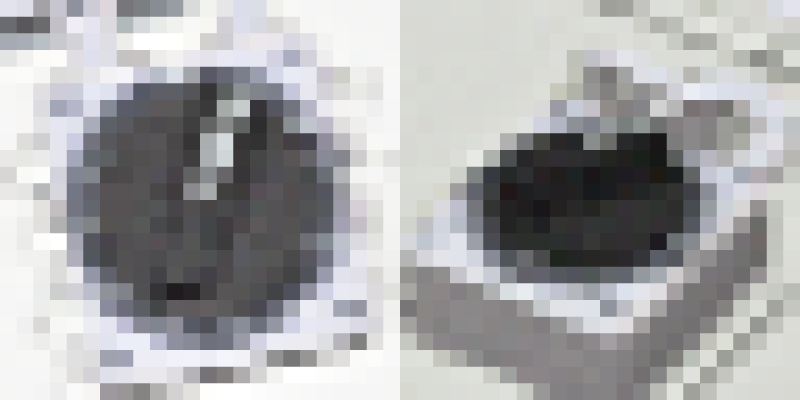

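Request:
apply_moves([
  [[-0.8, 0.55, 0, 0], [-0.8, 0.55, 0.2, 0], [-0.8, 0.55, 0.3, 0], [-0.8, 0.55, 0.3, 0], [-0.8, 0.55, 0.3, 0], [-0.5, 0.4, 0.2, 0], [0, 0, 0, -0.034], [0, 0, 0, 0]],
])

```text
clock: 12.45
tool_pos: [0.4946, 0.0022, 0.1549]
orientation: [-2.508, -1.869, 0.035]
force: [-0.1, 0.1, -0.4]
opening: 0.0344
```

```bash
python3 - <<'E'
from h import *
need([.5009,-.0036,.145])
E
```

```text
clk 12.45 pos [0.4946 0.0022 0.1549] xang 73.4 z [-0.026 -0.002 -1.   ] q [ 0.01  0.25 -0.23  1.12 -0.    0.3 ] need(units of 20mm) [-0.18  0.39  0.49] F [-0.1  0.1 -0.4] op 0.0344
```

Request:
apply_moves([
  [[-0.18, 0.38, 0, 0], [0, 0, 0.3, 0], [0, 0, 0.4, 0], [0, 0, 0.4, 0], [0, 0, 0, 0]],
])

```text
clock: 12.95
tool_pos: [0.5004, -0.0031, 0.1299]
orientation: [-2.513, -1.86, 0.036]
force: [-0.6, 0.6, 0.1]
opening: 0.0345
```

```bash
python3 - <<'E'
from h import *
need([.5009,-.0036,.116])
S=look('scene','p17',[.502,-.004,.11],16,16,16)
E
```

```text
clk 12.95 pos [ 0.5004 -0.0031  0.1299] xang 73.04 z [-0.027 -0.002 -1.   ] q [-0.01  0.28 -0.25  1.06 -0.    0.29] need(units of 20mm) [-0.01  0.05  0.69] F [-0.6  0.6  0.1] op 0.0345
p17 origin 211 182 scale 16
```

View pics/p17.png

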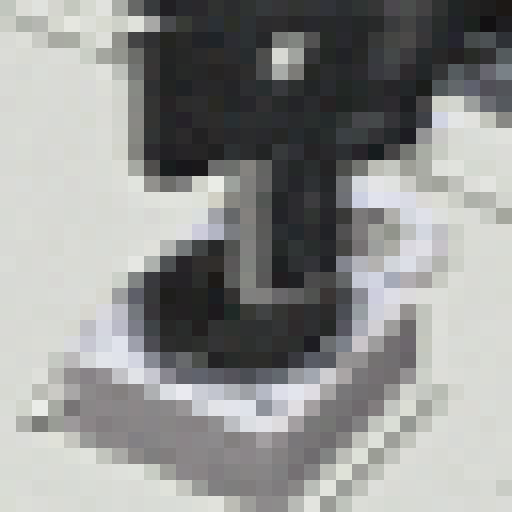

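Request:
apply_moves([
  [[0, 0.04, 0.25, 0], [0, 0, 0.25, 0], [0, 0, 0.15, 0], [0, 0, 0, 0]],
])

```text
clock: 13.4
tool_pos: [0.5012, -0.0031, 0.1165]
orientation: [-2.513, -1.861, 0.035]
force: [0.2, 0.2, 0.4]
opening: 0.0339
```

Request:
apply_moves([
  [[0, 0, 0, 0], [0, 0, 0, 0], [0, 0, 0, 0], [0, 0, 0, 0]],
], claw=0, force=30)

```text
clock: 13.8
tool_pos: [0.5013, -0.0029, 0.1167]
orientation: [-2.513, -1.861, 0.034]
force: [0.2, -0.8, -2.9]
opening: 0.0084
```

```bash
python3 - <<'E'
from h import *
need([.5009,-.0036,.116])
S=look('scene','p18',[.502,-.004,.11],16,16,16)
E
```

```text
clk 13.8 pos [ 0.5013 -0.0029  0.1167] xang 73.05 z [-0.026 -0.001 -1.   ] q [-0.    0.29 -0.28  1.03 -0.    0.29] need(units of 20mm) [-0.04 -0.01  0.04] F [ 0.2 -0.8 -2.9] op 0.0084
p18 origin 211 182 scale 16
```

View pics/p18.png

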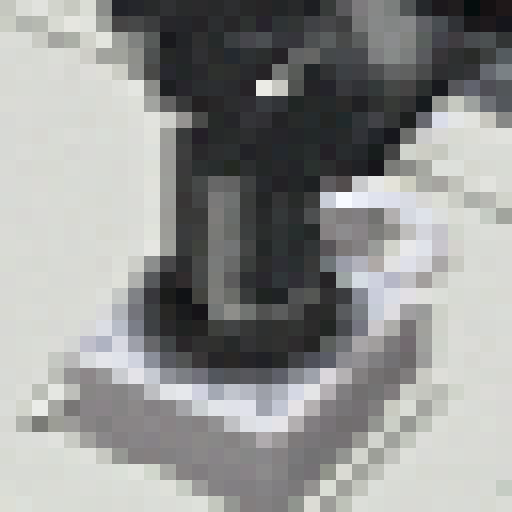

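Request:
apply_moves([
  [[0, 0, 0, 0.045], [0, 0, 0, 0.045], [0, 0, 0, 0.045], [0, 0, 0, 0.045], [0, 0, 0, 0.045], [0, 0, 0, 0.045], [0, 0, 0, 0]],
])

```text
clock: 14.55
tool_pos: [0.5017, -0.0017, 0.1169]
orientation: [-3.074, -0.615, 0.038]
force: [0.6, -1.0, -1.1]
opening: 0.0081
```

```bash
python3 - <<'E'
from h import *
need([.5009,-.0036,.116])
print(arm.sense()['torque'])
E
```

```text
clk 14.55 pos [ 0.5017 -0.0017  0.1169] xang 22.64 z [-0.025  0.002 -1.   ] q [-0.    0.29 -0.27  1.03  0.    1.17] need(units of 20mm) [-0.07  0.08  0.05] F [ 0.6 -1.  -1.1] op 0.0081
[-0.07778683 -0.22956338 -0.07039651]
```

Request:
apply_moves([
  [[0, 0, 0, 0.03], [0, 0, 0, 0.022], [0, 0, 0, 0], [0, 0, 0, 0]],
])

```text
clock: 14.95
tool_pos: [0.5021, -0.0018, 0.117]
orientation: [-3.114, -0.381, 0.038]
force: [-0.4, -0.3, -1.9]
opening: 0.0082
```

```bash
python3 - <<'E'
from h import *
need([.5009,-.0036,.116])
print(arm.sense()['torque'])
S=look('scene','p19',[.502,-.004,.11],16,16,16)
T=look('top','p20',[.502,-.004,.11],16,16,16)
E
```

```text
clk 14.95 pos [ 0.5021 -0.0018  0.117 ] xang 13.95 z [-0.024  0.001 -1.   ] q [-0.    0.29 -0.27  1.03  0.    1.32] need(units of 20mm) [-0.08  0.07  0.05] F [-0.4 -0.3 -1.9] op 0.0082
[ 0.06005304 -0.2684869  -0.03792935]
p19 origin 211 182 scale 16
p20 origin 230 201 scale 16
```

View pics/p19.png

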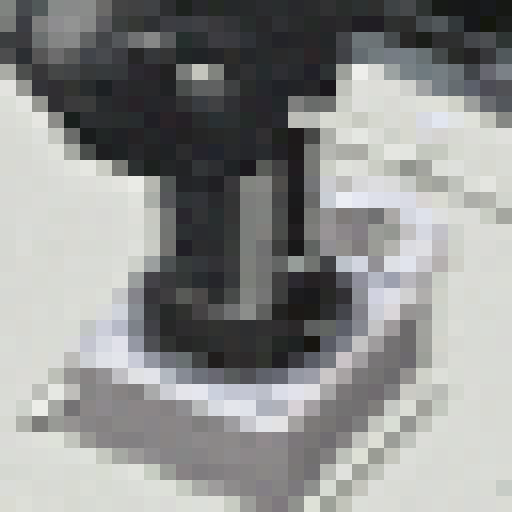

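View pics/p20.png

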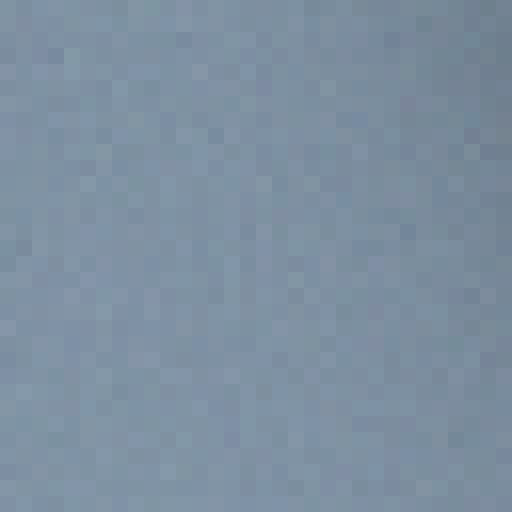

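Request:
apply_moves([
  [[0, 0, 0, 0], [0, 0, 0, 0], [0, 0, -0.2, 0], [0, 0, -0.7, 0], [0, 0, -1, 0], [-0.6, 0, -1, 0], [-1, 0, -0.4, 0], [-1, 0, 0, 0]],
], claw=0.35)

```text
clock: 15.85
tool_pos: [0.4535, -0.0147, 0.1879]
orientation: [-3.113, -0.39, 0.038]
force: [-0.5, 0.6, -0.4]
opening: 0.0301
```

Request:
apply_moves([
  [[-1, 0, 0, -0.045], [-1, 0, 0, -0.045], [-1, 0, 0, -0.045], [-0.5, 0, 0, -0.045], [0, 0, 0, -0.045], [0, 0, 0, -0.045], [0, 0, 0, 0]],
], claw=0.75)

```text
clock: 16.55
tool_pos: [0.3859, -0.0453, 0.1932]
orientation: [-2.642, -1.68, 0.027]
force: [-0.0, -0.2, -0.4]
opening: 0.0638
```

```bash
python3 - <<'E'
from h import *
need([.5009,-.0036,.16])
S=look('scene','p21',[.502,-.004,.1],12,12,24)
T=look('top','p22',[.502,-.004,.1],12,12,24)
a=cv2.imread('pics/p22.png');b=cv2.imread('pics/p21.png');cv2.imwrite('pics/p23.png',cv2.resize(np.hstack([a,b]),(800,400)))
E
```

```text
clk 16.55 pos [ 0.3859 -0.0453  0.1932] xang 64.9 z [-0.02  0.   -1.  ] q [-0.12  0.04 -0.38  1.17 -0.    0.32] need(units of 20mm) [4.34 4.35 1.54] F [-0.  -0.2 -0.4] op 0.0638
p21 origin 215 189 scale 24
p22 origin 234 206 scale 24
```

View pics/p23.png

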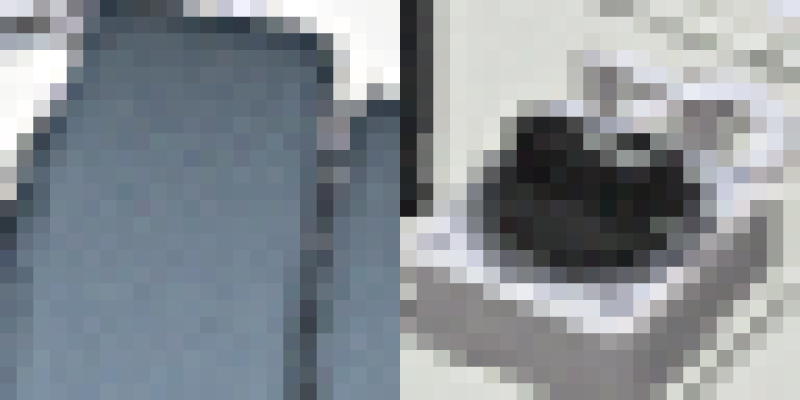

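Request:
apply_moves([
  [[0, 0, 0, -0.045], [0, 0, 0, -0.045], [0.6, 0, 0, -0.045], [1, 0, 0, -0.045], [1, 0, 0, -0.03], [1, 0, 0, 0], [1, 0, 0, 0], [1, 0, 0, 0]],
])

```text
clock: 17.45
tool_pos: [0.3742, 0.0676, 0.1937]
orientation: [-1.971, -2.427, 0.02]
force: [0.9, -0.7, -0.7]
opening: 0.0641
```

```bash
python3 - <<'E'
from h import *
need([.5009,-.0036,.16])
T=look('top','p24',[.502,-.004,.1],12,12,24)
S=look('scene','p21b',[.502,-.004,.1],12,12,24)
a=cv2.imread('pics/p24.png');b=cv2.imread('pics/p21b.png');cv2.imwrite('pics/p24b.png',cv2.resize(np.hstack([a,b]),(800,400)))
E
```

```text
clk 17.45 pos [0.3742 0.0676 0.1937] xang 101.85 z [-0.02 -0.   -1.  ] q [ 0.18  0.03 -0.39  1.17  0.   -0.03] need(units of 20mm) [-4.79  5.5   1.56] F [ 0.9 -0.7 -0.7] op 0.0641
p24 origin 234 206 scale 24
p21b origin 215 189 scale 24
```

View pics/p24b.png

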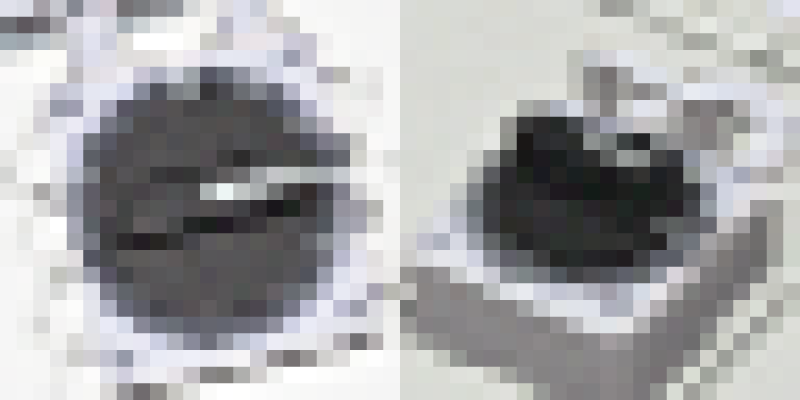

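Request:
apply_moves([
  [[-0.8, 0.9, 0, 0], [-0.8, 0.9, 0, 0], [-0.8, 0.9, 0, 0], [-0.8, 0.9, 0.3, 0], [-0.8, 0.9, 0.3, 0], [-0.4, 0.6, 0.3, 0], [0, 0, 0, -0.008], [0, 0, 0, 0]],
])

```text
clock: 18.35
tool_pos: [0.4958, -0.0014, 0.1724]
orientation: [-1.954, -2.441, 0.021]
force: [-1.6, -0.0, 0.2]
opening: 0.0639
```

```bash
python3 - <<'E'
from h import *
need([.5022,-.0030,.125])
E
```

```text
clk 18.35 pos [ 0.4958 -0.0014  0.1724] xang 102.64 z [-0.021 -0.001 -1.   ] q [-0.    0.24 -0.2   1.16 -0.   -0.22] need(units of 20mm) [-0.16  0.34  2.36] F [-1.6 -0.   0.2] op 0.0639
```

Request:
apply_moves([
  [[-0.16, 0.34, 0.3, -0.003], [0, 0, 0.6, 0], [0, 0, 0.6, 0], [0, 0, 0.5, 0], [0, 0, 0.2, 0], [0, 0, 0, 0]],
])

```text
clock: 18.95
tool_pos: [0.5, -0.0014, 0.1252]
orientation: [-1.939, -2.451, 0.022]
force: [0.0, 0.5, 0.4]
opening: 0.064
```

```bash
python3 - <<'E'
from h import *
need([.5022,-.0030,.094])
S=look('scene','p25',[.502,-.004,.1],18,16,16)
E
```

```text
clk 18.95 pos [ 0.5    -0.0014  0.1252] xang 103.29 z [-0.021 -0.001 -1.   ] q [-0.    0.28 -0.27  1.04 -0.   -0.23] need(units of 20mm) [-0.11  0.12  1.56] F [0.  0.5 0.4] op 0.064
p25 origin 209 185 scale 16
```

View pics/p25.png

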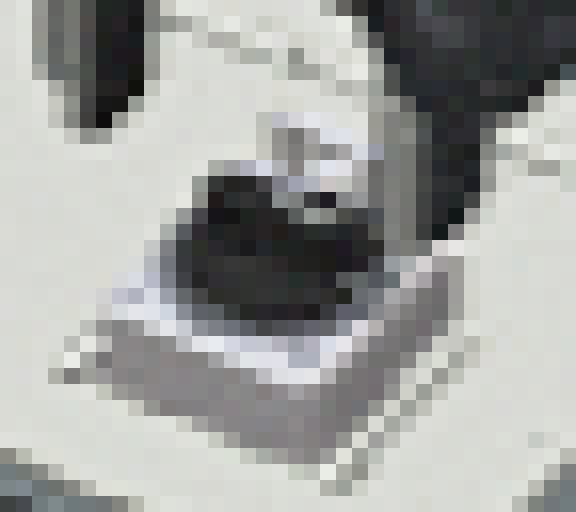

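Request:
apply_moves([
  [[-0.1, 0.12, 0.3, 0], [0, 0, 0.4, 0], [0, 0, 0.3, 0], [0, 0, 0.25, 0], [0, 0, 0, 0]],
])

```text
clock: 19.5
tool_pos: [0.5032, -0.003, 0.0991]
orientation: [-1.94, -2.452, 0.02]
force: [0.3, 1.2, 0.4]
opening: 0.0643
```

```bash
python3 - <<'E'
from h import *
need([.5022,-.0030,.094])
S=look('scene','p26',[.502,-.004,.1],18,16,16)
s=arm.sense(); M=Ro.from_rotvec(s['orientation']).as_matrix();p=s['tool_pos']
for k in(-.032,.032):
  for z in(.011,.004): print(k,z,[proj(S,p+M@[k,y,z]).round(1) for y in(-.011,.011)])
E
```

```text
clk 19.5 pos [ 0.5032 -0.003   0.0991] xang 103.29 z [-0.019 -0.001 -1.   ] q [-0.01  0.31 -0.31  0.98 -0.   -0.24] need(units of 20mm) [ 0.01 -0.04  0.25] F [0.3 1.2 0.4] op 0.0643
p26 origin 209 185 scale 16
-0.032 0.011 [array([233.6, 209. ]), array([237.4, 205.1])]
-0.032 0.004 [array([233.6, 207.3]), array([237.5, 203.3])]
0.032 0.011 [array([215.9, 201.7]), array([219.9, 198. ])]
0.032 0.004 [array([215.9, 200. ]), array([219.9, 196.2])]
```

View pics/p26.png

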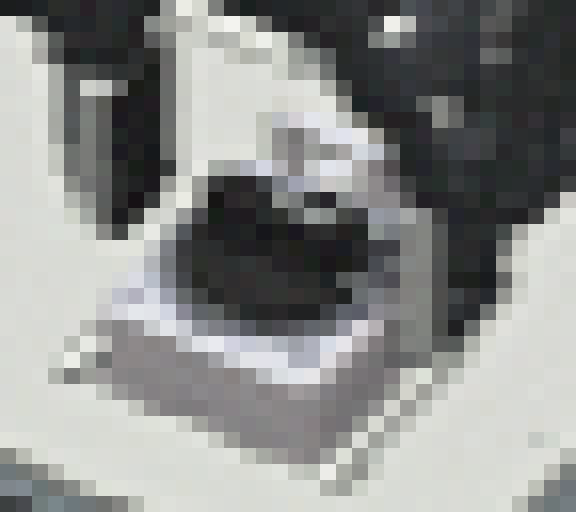

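Request:
apply_moves([
  [[0, -0.03, 0.25, 0], [0, 0, 0.2, 0], [0, 0, 0, 0]],
])

```text
clock: 19.85
tool_pos: [0.5028, -0.0032, 0.09]
orientation: [-1.941, -2.453, 0.019]
force: [0.2, -0.1, 0.0]
opening: 0.0642
```

```bash
python3 - <<'E'
from h import *
need([.5022,-.0030,.089])
S=look('scene','p27',[.502,-.004,.1],18,16,16)
E
```

```text
clk 19.85 pos [ 0.5028 -0.0032  0.09  ] xang 103.28 z [-0.018 -0.001 -1.   ] q [-0.01  0.31 -0.32  0.95 -0.   -0.24] need(units of 20mm) [ 0.02 -0.03  0.05] F [ 0.2 -0.1  0. ] op 0.0642
p27 origin 209 185 scale 16
```

View pics/p27.png

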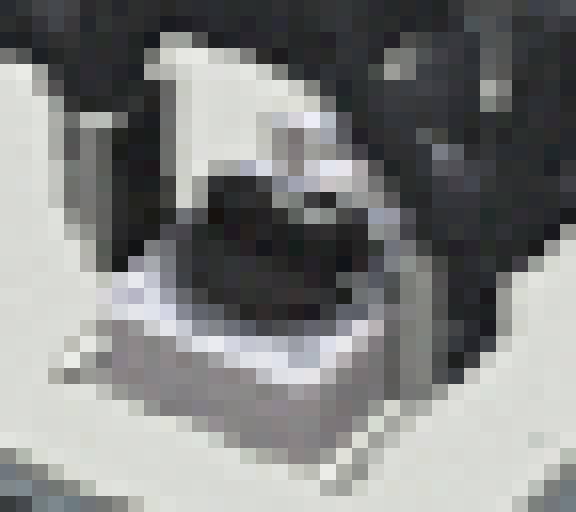

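Request:
apply_moves([
  [[0, 0, 0, 0], [0, 0, 0, 0], [0, 0, 0, 0]],
], claw=0.4, force=60)

```text
clock: 20.2
tool_pos: [0.503, -0.003, 0.0907]
orientation: [-1.941, -2.453, 0.018]
force: [0.1, 0.2, -3.0]
opening: 0.0487
```

```bash
python3 - <<'E'
from h import *
need([.5022,-.0030,.089])
S=look('scene','p28',[.502,-.004,.1],18,16,16)
E
```

```text
clk 20.2 pos [ 0.503  -0.003   0.0907] xang 103.3 z [-0.018 -0.001 -1.   ] q [-0.01  0.31 -0.32  0.96 -0.   -0.24] need(units of 20mm) [ 0.01 -0.04  0.09] F [ 0.1  0.2 -3. ] op 0.0487
p28 origin 209 185 scale 16
```

View pics/p28.png

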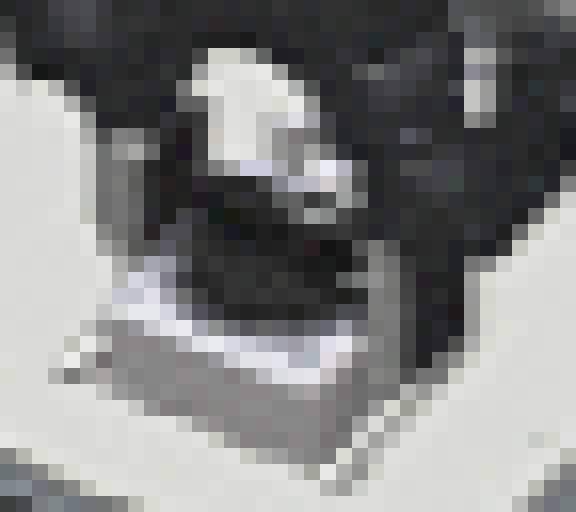

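Request:
apply_moves([
  [[0, -0.25, 0, 0], [0, -0.25, 0, 0], [0, -0.25, 0, 0], [0, -0.2, 0, 0], [0, 0, 0, 0]],
], claw=0, force=70)

```text
clock: 20.75
tool_pos: [0.4841, -0.0072, 0.0908]
orientation: [-1.941, -2.454, 0.014]
force: [1.8, 1.9, -4.5]
opening: 0.0482
```

```bash
python3 - <<'E'
from h import *
need([.5030,-.0030,.0907])
S=look('scene','p29',[.502,-.004,.1],18,16,16)
E
```

```text
clk 20.75 pos [ 0.4841 -0.0072  0.0908] xang 103.33 z [-0.015  0.001 -1.   ] q [-0.02  0.28 -0.37  0.94  0.   -0.25] need(units of 20mm) [-0.01  0.97 -0.01] F [ 1.8  1.9 -4.5] op 0.0482
p29 origin 209 185 scale 16
```

View pics/p29.png

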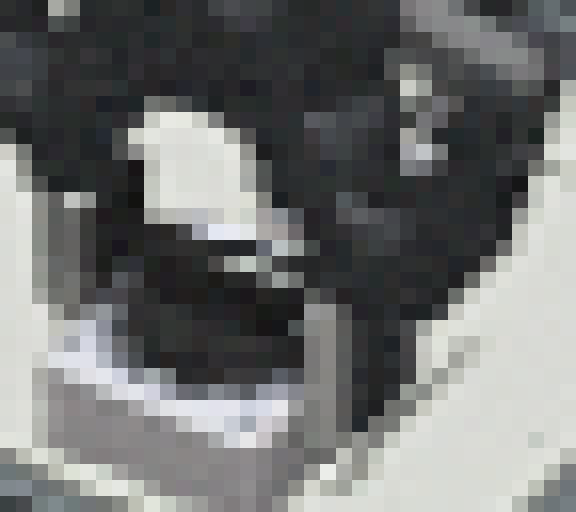

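Request:
apply_moves([
  [[0, -0.15, 0, 0], [0, -0.1, 0, 0], [0, 0, 0, 0]],
])

```text
clock: 21.1
tool_pos: [0.4809, -0.0077, 0.0911]
orientation: [-1.941, -2.456, 0.009]
force: [2.4, 3.3, -6.2]
opening: 0.048
```

Request:
apply_moves([
  [[0, -0.15, 0, 0], [0, 0, 0, 0]],
])

```text
clock: 21.3
tool_pos: [0.4804, -0.0074, 0.0915]
orientation: [-1.941, -2.459, 0.001]
force: [0.0, 3.7, -2.6]
opening: 0.0485
```

```bash
python3 - <<'E'
from h import *
need([.5030,-.0030,.0907])
E
```

```text
clk 21.3 pos [ 0.4804 -0.0074  0.0915] xang 103.43 z [-0.007  0.005 -1.   ] q [-0.02  0.27 -0.38  0.93  0.   -0.25] need(units of 20mm) [-0.05  1.15  0.03] F [ 0.   3.7 -2.6] op 0.0485
```

Request:
apply_moves([
  [[0, -0.2, 0, 0]],
])

```text
clock: 21.4
tool_pos: [0.4797, -0.0077, 0.0923]
orientation: [-1.943, -2.463, -0.006]
force: [19.6, 7.4, -8.9]
opening: 0.0483
```

Request:
apply_moves([
  [[0, -0.2, 0, 0]],
])

```text
clock: 21.5
tool_pos: [0.4794, -0.0078, 0.093]
orientation: [-1.944, -2.467, -0.016]
force: [18.0, 8.8, -13.5]
opening: 0.0482
```

```bash
python3 - <<'E'
from h import *
need([.5030,-.0030,.0907])
S=look('scene','p30',[.502,-.004,.1],22,18,14)
E
```

```text
clk 21.5 pos [ 0.4794 -0.0078  0.093 ] xang 103.52 z [ 0.005  0.008 -1.   ] q [-0.02  0.26 -0.39  0.91  0.01 -0.26] need(units of 20mm) [-0.04  1.2   0.12] F [ 18.    8.8 -13.5] op 0.0482
p30 origin 205 183 scale 14
```

View pics/p30.png

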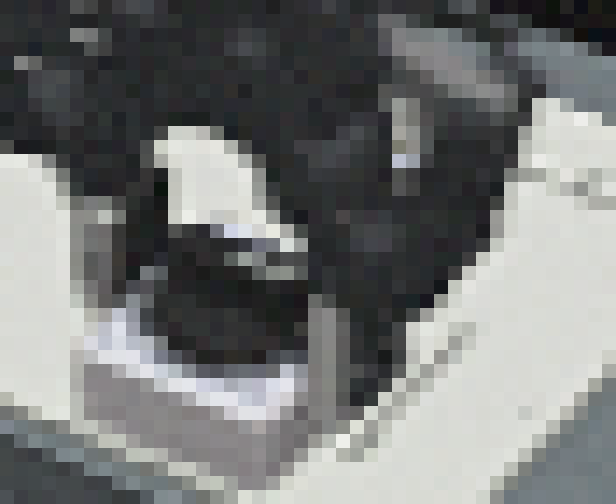

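Request:
apply_moves([
  [[0, 0.2, 0.03, 0], [0, 0.3, 0.03, 0], [0, 0.3, 0.02, 0], [0, 0, 0, 0]],
])

```text
clock: 21.95
tool_pos: [0.4929, -0.0046, 0.0911]
orientation: [-1.943, -2.464, -0.008]
force: [0.1, 2.0, 2.4]
opening: 0.0484
```

```bash
python3 - <<'E'
from h import *
need([.5076,-.0012,.091])
S=look('scene','p31',[.502,-.004,.1],22,18,14)
E
```

```text
clk 21.95 pos [ 0.4929 -0.0046  0.0911] xang 103.48 z [ 0.     0.006 -1.   ] q [-0.01  0.29 -0.36  0.92  0.01 -0.25] need(units of 20mm) [-0.01  0.75  0.01] F [0.1 2.  2.4] op 0.0484
p31 origin 205 183 scale 14
```

View pics/p31.png

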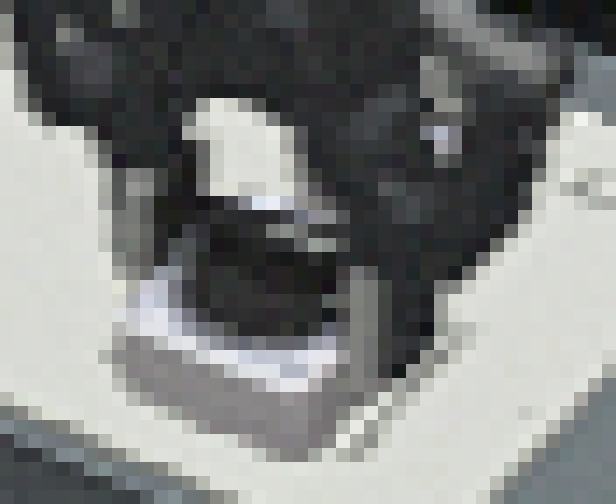

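Request:
apply_moves([
  [[0, 0.25, 0, 0], [0, 0.25, 0, 0], [0, 0.2, 0, 0], [0, 0, 0, 0]],
])

```text
clock: 22.4
tool_pos: [0.5069, -0.0016, 0.091]
orientation: [-1.943, -2.463, -0.005]
force: [-1.0, 0.3, 2.1]
opening: 0.0484
```

```bash
python3 - <<'E'
from h import *
need([.5076,-.0012,.091])
S=look('scene','p32',[.512,-.004,.1],22,18,14)
E
```

```text
clk 22.4 pos [ 0.5069 -0.0016  0.091 ] xang 103.44 z [-0.001  0.005 -1.   ] q [-0.01  0.31 -0.33  0.94  0.01 -0.24] need(units of 20mm) [0.01 0.04 0.  ] F [-1.   0.3  2.1] op 0.0484
p32 origin 207 181 scale 14
```

View pics/p32.png

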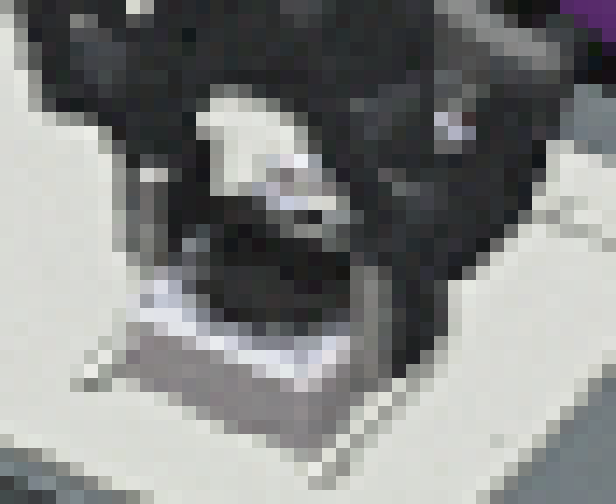

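Request:
apply_moves([
  [[0, 0.04, -0.1, 0], [0, 0, -0.2, 0], [0, 0, -0.2, 0]],
])

```text
clock: 22.75
tool_pos: [0.5076, -0.0013, 0.1007]
orientation: [-1.943, -2.462, -0.005]
force: [0.2, -0.5, -3.8]
opening: 0.0486
```

```bash
python3 - <<'E'
from h import *
need([.5076,-.0012,.091])
S=look('scene','p33',[.512,-.004,.1],22,18,14)
E
```

```text
clk 22.75 pos [ 0.5076 -0.0013  0.1007] xang 103.45 z [-0.002  0.006 -1.   ] q [-0.01  0.3  -0.31  0.96  0.01 -0.24] need(units of 20mm) [ 0.   -0.    0.49] F [ 0.2 -0.5 -3.8] op 0.0486
p33 origin 207 181 scale 14
```

View pics/p33.png

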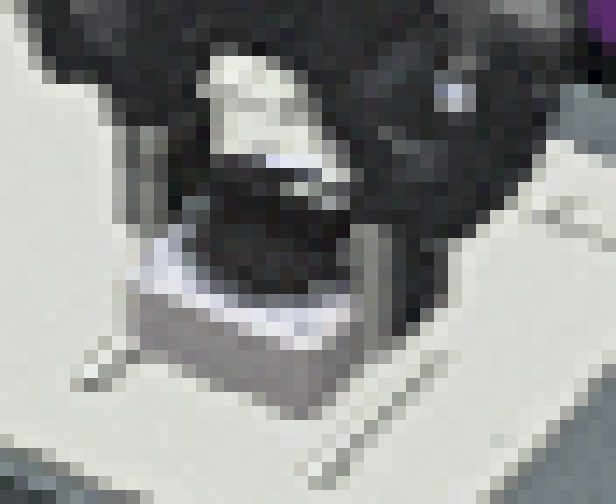

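Request:
apply_moves([
  [[0, 0, -0.3, 0], [0, 0, -0.5, 0], [0, 0, -0.8, 0], [0, 0, -1, 0], [0, 0, -1, 0], [0, 0, -1, 0], [0, 0, -1, 0], [0, 0, -1, 0]],
])

```text
clock: 23.6
tool_pos: [0.5061, -0.0021, 0.2412]
orientation: [-1.942, -2.461, -0.004]
force: [1.0, 0.1, -3.5]
opening: 0.0483
```

Request:
apply_moves([
  [[0, 0, -0.5, 0], [0, 0, -0.2, 0], [0, 0, 0, 0], [0, 0, 0, 0], [0, 0, 0, 0]],
])

```text
clock: 24.1
tool_pos: [0.5064, -0.0023, 0.2581]
orientation: [-1.944, -2.463, -0.007]
force: [0.2, -1.1, -4.4]
opening: 0.0485
```

```bash
python3 - <<'E'
from h import *
need([.5076,-.0012,.24])
S=look('scene','p34',[.512,-.004,.2],32,28,12)
T=look('top','p35',[.51,.02,.1],45,30,8)
c=cal('scene');cv2.imwrite('pics/p36.png',c['frame'])
E
```

```text
clk 24.1 pos [ 0.5064 -0.0023  0.2581] xang 103.44 z [ 0.     0.006 -1.   ] q [-0.01  0.2  -0.02  1.35  0.01 -0.24] need(units of 20mm) [0.03 0.07 0.91] F [ 0.2 -1.1 -4.4] op 0.0485
p34 origin 197 145 scale 12
p35 origin 192 185 scale 8
```

View pics/p34.png

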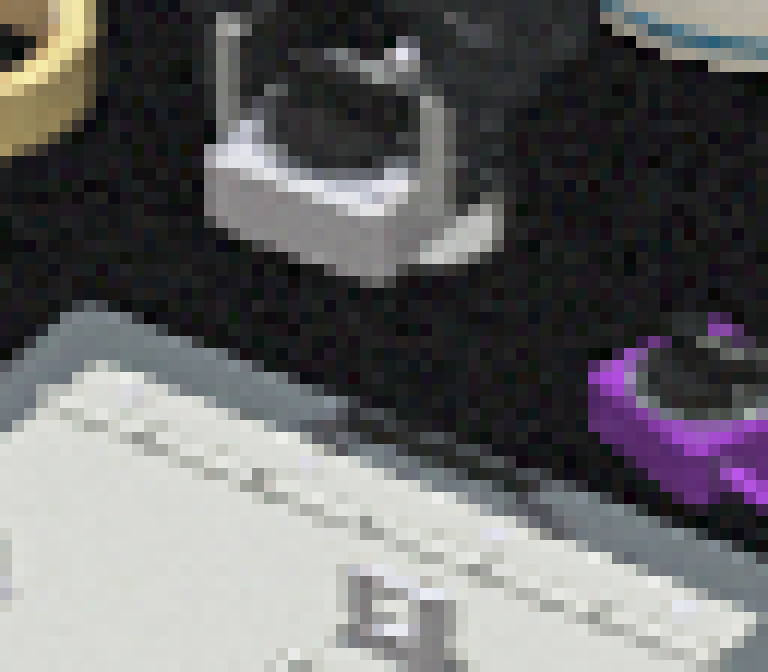

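View pics/p35.png

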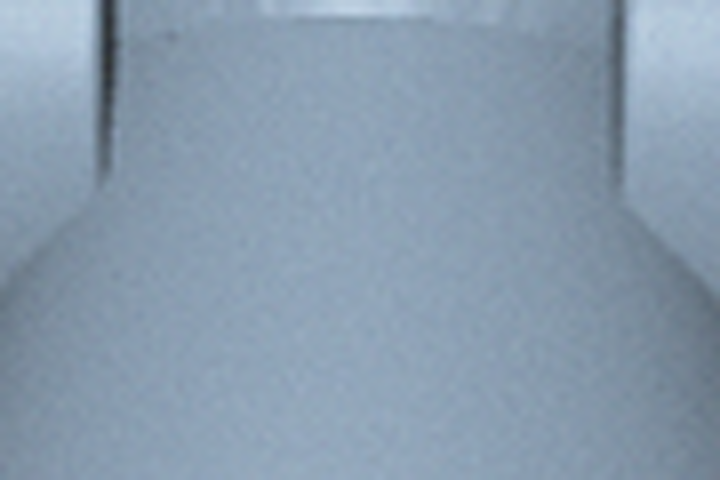

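View pics/p36.png

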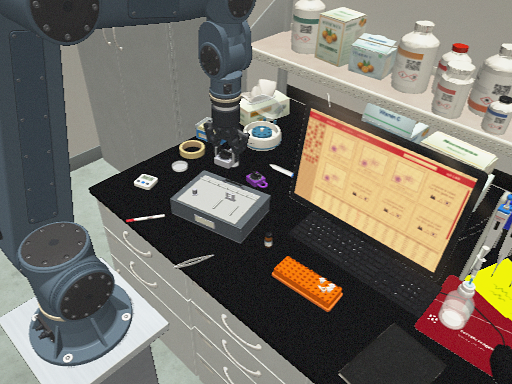

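```bash
python3 - <<'E'
from h import *
a=cv2.imread('pics/scene0.png');S=cal('scene');b=S['frame']
d=cv2.absdiff(a,b).max(2)
for n,(u,v,w) in dict(timer=(146,181,14),dish=(180,166,9),vial=(268,240,9),pinarea=(194,191,6)).items(): print(n,int(np.percentile(d[v-w:v+w,u-w:u+w],99)),(d[v-w:v+w,u-w:u+w]>60).sum())
s=arm.sense();print(s['clock'],s['joint_velocities'].round(4),s['tool_pos'].round(4),s['opening'])
cv2.imwrite('pics/p37.png',np.hstack([cv2.resize(b[140:170,205:245],None,fx=10,fy=10,interpolation=cv2.INTER_CUBIC),cv2.resize(b[170:200,175:215],None,fx=10,fy=10,interpolation=cv2.INTER_CUBIC)]))
E
```

```text
timer 22 0
dish 20 0
vial 23 0
pinarea 144 22
24.3 [ 0.0002 -0.0008  0.0041  0.0024 -0.001  -0.0023] [ 0.5065 -0.0023  0.2584] 0.0484973631711404
```

View pics/p37.png

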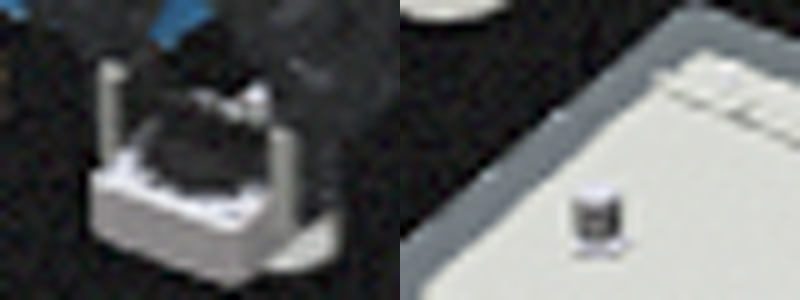

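The padlock is held level with its dial up and its shackle drawn out. The pin's flange sits flat on the plate, and the bystanders show no change since the start. I'm handing the job in.

```bash
python3 -c "
from station import arm
print(arm.sign_off())"
```

```text
the job is handed in; nothing more can be done
None
```

The job is done and handed in at about 24 s, well inside the 67 s limit. The arm is holding the open padlock, dial up and still, about 16–17 cm above the hasp plate.

1. **Pin:** I put it in the hasp hole first and let go of it. The scene view then showed its flange on the plate and its head at the expected height.
2. **Dial:** it started one notch clockwise of the index. I turned it 60° clockwise, and after release the top view showed the pointer at about 90° from the index, which is the third mark.
3. **Shackle:** I gripped the case by its flanks and pulled it back until it hit the stop, with about 24 mm of travel and 20 N at the end.
4. **Unhooking:** I pushed the padlock forward about 29 mm and lifted it. The sensed load was close to the padlock's own weight, so nothing was catching.

**Last checks:**
- **Holding:** the padlock was nearly level and motionless.
- **Scene:** the staple was empty and the pin still home. The timer, vial and dish matched the first picture.

**Checks that disagreed or were limited:**
- The box outline came out 7–8 mm off along x from the position of its hole and staple. I worked from the hole and padlock as seen.
- The two cameras differed by 2–5 mm, so I averaged them.
- In the final pose the arm blocked the top view, so the last check of the shackle rests on the scene camera and the travel measured during the pull.

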